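Dock the wheeled bottle caddy at the refill station

TASK

Take the small wheeled caddy by its push bar and roll it ahead over the counter, wheels down, until both front castors trail straight, while it is still clear of the flared guide rails. Then steer it in between the rails, and push it gently home against the sprung buffers of the refill station until the drop catch has fallen behind its keeper bar: do not ram the buffers to the end of their travel or force the caddy against the rails. Let go with the caddy held by the catch and its two bottles upright under the spouts, and leave everything else on the counter alone.

Things in the scene. Friction and masses are not known exactly. Their poses are not given: they have to be found in the camera images.
- caddy: grey wheeled bottle caddy; tray 200 x 120 mm, underside 37, rim 77 mm up. Origin: under the tray's centre, on the counter; x: forward, away from the push bar, y: left, z: up. 25 mm wheels: two on fixed forks at x = -75, y = +-40, two swivel castors with pins at x = +72, y = +-40. About 1.2 kg with its bottles and a soap carton; rolls freely ahead, drags sideways with a few N (fixed rear wheels)
- caddy_bar (a point): middle of the caddy's push bar, on its axis: a round 16 mm rubber-covered bar along the caddy's y, 90 mm long, at caddy x = -155, 90 mm up; free below, 47 mm clear of the tray's rear wall; two slanting 12 mm tubes at y = +-50 carry it. Axes as the caddy
- caddy_front (a point): middle of the tray's front wall (caddy x = +100, 62 mm up), the face that meets the buffers; axes as the caddy. Ahead of it, at caddy x = +132, 52 mm up, a 7 mm steel keeper bar lies across the nose on two brackets, for the catch
- castor_l (a joint): swivel angle of the left front castor, rad: 0 (or a whole turn) = trailing straight, wheel behind its pin; +-pi = wheel ahead of its pin. Turns freely without stops; splayed at the start. Trail 14 mm: some 60 mm of straight rolling brings it round
- castor_r (a joint): the same for the right front castor
- castor_l_hub (a point): hub of the left castor wheel, 14 mm from its swivel pin; caddy x = +58 when trailing straight
- castor_r_hub (a point): hub of the right castor wheel, likewise
- dock: two aluminium guide rails fixed to the counter. Origin: on the counter midway between them where the straight part begins; x: the drive-in direction, y: left, z: up. Straight from x = 0 to 160 mm, inner faces 128 mm apart, 58 mm high; ahead of that 50 mm high guides flare to 220 mm apart at x = -55. At their far end stands the white refill station, in line with them
- buffer (a joint): how far the station's two buffers (18 mm rubber, 62 mm up, y = +-45) are pressed in, m, 0 = free. Spring: 2 N, then 2 N more per mm (both together). Catch falls at about 3 to 4 mm (8 to 10 N); end of travel 12 mm; a caught caddy keeps them about 3 mm in. The station is clamped anew each shift: free buffer faces lie somewhere from dock x = 138 to 186 mm, unmeasured, to be felt
- catch (a joint): drop catch on the station's mid-line, a steel hook, rad: 0 = down; the keeper bar lifts it by its sloped nose about 0.2 with little force, then it falls to 0 behind the bar. The station is 280 mm high; its spout head overhangs the bay by 75 mm from 189 mm up, clear of bottles
- bottle_l: open white refill bottle, 53 mm wide, 125 high, standing loose in the left front well of the caddy (30 mm deep); origin: centre of its underside, z up. 60 g
- bottle_r: the same in the right front well
- spray_a: bystander: clear spray bottle with trigger head, 80 mm wide, 225 high, at the back of the counter; origin: centre of underside
- spray_b: bystander: white spray bottle of the same form, at the left
- pump_a: bystander: black pump bottle, 64 mm wide, 190 high; origin: centre of underside
- pump_b: bystander: a second black pump bottle of the same form
- cups: bystander: paper cup, 84 mm wide, 100 high; origin: centre of underside
- tissue_box: bystander: cardboard tissue box 90 x 150 x 55 mm, on the robot's side of the bay; origin: centre of underside
- brush: bystander: scrubbing brush 50 x 150 x 45 mm, at the left; origin: centre of underside

How it is judged (in metres and radians):
On the way, in this order (a step that is already met when the one before it is completed fails the run):
1. both front castors trail straight (within 0.3 rad) while the tray is still clear of the flared guides (x of each of castor_l_hub, castor_r_hub in the frame of caddy below 0.0587 m and x of caddy_front in the frame of dock below -0.055 m), for 0.1 s.
2. the caddy's nose is between the straight rails, on its wheels and in line with them within 0.1 rad (x of caddy_front in the frame of dock between 0.03 and 0.12 m and y of caddy_front in the frame of dock between -0.012 and 0.012 m and angle between the x axis of caddy and the x axis of dock, either way round below 0.1 rad), for 0.1 s.
3. the keeper bar lifts the drop catch (value of joint catch above 0.1 rad and x of caddy_front in the frame of dock above 0.11 m).
At the end, for the whole second after the job is handed in: caddy between the rails, within 0.08 rad of their direction, level and at rest; catch down (below 0.05 rad) behind the keeper bar, shown by the buffers staying pressed in by more than 1.2 mm with the caddy let go; both bottles upright (within 0.12 rad) in their wells (value of joint catch below 0.05 rad and value of joint buffer above 0.0012 m and x of caddy_front in the frame of dock above 0.135 m and angle between the x axis of caddy and the x axis of dock, either way round below 0.08 rad and angle between caddy's own z axis and vertical below 0.06 rad and linear speed of caddy below 0.01 m/s and angle between each of bottle_l, bottle_r's own z axis and vertical below 0.12 rad and horizontal distance between each of bottle_l, bottle_r and caddy below 0.09 m); the robot touches nothing.
It fails at once if the caddy is lifted or tipped (origin more than 15 mm up, or more than 0.15 rad) (height (world z) of caddy above 0.015 m or angle between caddy's own z axis and vertical above 0.15 rad).
It fails at once if the buffers are rammed: pressed in more than 9 mm (20 N) (value of joint buffer above 0.009 m).
It fails at once if the caddy is forced against the guide rails with more than 25 N (contact force between caddy and dock above 25 N).
It fails at once if a refill bottle falls over (more than 0.4 rad) (angle between any of bottle_l, bottle_r's own z axis and vertical above 0.4 rad).
It fails at once if a bystander is shoved by more than 30 mm or tipped (distance of any of spray_a, spray_b, pump_a, pump_b, cups, tissue_box, brush from where it was at the start of the episode above 0.03 m or angle between any of spray_a, spray_b, pump_a, pump_b, cups, tissue_box, brush's own z axis and vertical above 0.3 rad).
It also fails if it takes over 61 s, if anything falls off the work surface, if the arm or the gripper's body presses on something with over 40 N, if the wrist force passes 120 N, or if a joint passes its speed limit or range.

ROBOT

A 6-joint arm with a two-finger parallel gripper is mounted at the origin on the work surface. World frame = base frame: x ahead of the robot, y to its left, z up, the work surface at z = 0. Lengths are in mm, angles in rad, forces in N, time in s.
With the tool pointing down it reaches from about 275 to 725 mm from the base axis. Payload 15.9 kg.
Tool frame: the origin (TCP) lies on the centre line of the jaws, within the pads' length; the fingertips stand 19 mm ahead of it and the grasp point (between the pads) is the TCP; z points along the fingers, y is the direction in which the jaws open and shut (so a half turn about z gives the same grasp; the last joint's range is limited). The gripper opens to 85 mm and grips with 20 to 120 N. Pads are 22 mm wide; open, the fingers measure 114 mm over their backs; the gripper's body (76 mm by 85 mm) begins 54 mm behind the grasp point. The pads swing forward as they close: fully open they stand 13 mm farther back than shut.
Start: joints at [-1.182, 0.213, -0.034, 1.323, 0, 1.571], TCP at [189.532, -462.67, 250.306] pointing down, gripper open.
Joint ranges: [-2.98, 2.98], [-0.74, 1.72], [-1.14, 1.35], [-2.1, 2.04], [-1.57, 1.44], [-3.14, 3.14]. Speed limits (rad/s): [1.89, 1.89, 2.39, 2.57, 3.14, 3.14].

INTERFACE

Orientations are given as a unit quaternion [x, y, z, w].
In Python, from cell import * gives the robot as it stands.
- The arm moves only by the tool arm_command, never from a script. Its argument "increments" is text: rows parted by semicolons, each of 7 numbers parted by spaces: the shift along the tool's x, y, z in units of 30 mm (1.0 is 30 mm), then the turn, a rotation vector about the tool's x, y, z in units of 5 degrees (1.0 is 5 degrees), then the opening, from 0 (shut) to 1 (fully open). A call has 1 to 8 rows; each row is the pose to reach, as a shift and turn from the pose commanded when the call began, along the tool's axes at that moment; what a row does not reach only later rows make up. A row lasts 1/10 s, in which the tool goes at most 50 mm and 8.59 degrees, less where a joint would pass 70% of its speed; a pose out of reach is approached as far as the arm can. A call with a gripper value outside its range is refused whole. The fingers move at their own pace and stop on an object; "grip_force" is the grip in N (left out, the last holds). Time passes only in rows, so rows that repeat a pose let the fingers close. It gives the time, the measured TCP pose, the force and the opening at its end, in the units of the state.
- read_state(): the state, without advancing time (a new reading comes with each control period).
- snapshot(name): name is "scene" or "top"; returns (picture, depth): 420x560x3 uint8, red, green, blue; 420x560 float32, mm along the optical axis (not along the pixel's ray), 0 where there is no reading.
- camera_params(name): a dict with "K" (3x3 intrinsics, pixels), "k1" (the pictures are not rectified: a ray, as slopes to the right and down, at radius r is drawn at 1 + k1 r^2 times it, then the intrinsics apply), "R" (3x3) and "t" (3): a world point X has camera coordinates R X + t. Camera axes: x right, y down, z forward; pixel columns grow to the right and rows downward; lengths in mm; the calibration is good to about 2 mm. A picture is of the moment at which its call begins. camera_params takes no time and is no camera call.
- sign_off(): hands the job in, once; it reports no verdict.
The state is a dict: "t": time; "qpos": joint angles; "joint_velocities": joint speeds; "effort": joint torques, N m; "tool_pos": TCP position; "eef_rot": TCP orientation; "wrist_force": force on the tool from outside, world axes, zero at the start; "torque": the same for the moment, N m; "width": finger opening in mm.
Only numpy, scipy, OpenCV 4.12 (cv2) and the standard library are available. Lean on these libraries where they do the work, as an engineer would, in place of code of your own. Each camera call takes 0.05 s, during which the arm holds its last target.

## Working session

There is one attempt and no reset: what is moved stays moved. The work goes in short steps, Python scripts to look and compute and a tool call to move; the robot and the scene stay as the last step left them, time stands still between calls to the robot, and variables do not carry over. Pictures are saved under pics/ and viewed, and the job is handed in when it is done.

Besides the shell and the picture viewer there is one more tool, called after "Request:" in YAML: its name, and indented under it one key for each argument. arm_command: Moves the arm, as the interface text tells. Its arguments: {"type":"object","properties":{"increments":{"type":"string"},"grip_force":{"type":"number"}},"required":["increments"]}

```bash
ls; mkdir -p pics; python3 - <<'E'
from cell import *
import cv2, numpy as np
for n in ("scene","top"):
    p,d=snapshot(n); cv2.imwrite(f"pics/{n}0.png",p[:,:,::-1]); np.save(f"pics/{n}0.npy",d)
    c=camera_params(n); print(n,c)
s=read_state(); print(s)
E
```

```text
pics
scene {'K': array([[503.48891376,   0.        , 284.51275038],
       [  0.        , 503.48891376, 204.8497845 ],
       [  0.        ,   0.        ,   1.        ]]), 'k1': -0.05875734875848172, 'R': array([[-0.74141912,  0.67067139,  0.02230647],
       [ 0.36494773,  0.43089517, -0.82531358],
       [-0.56312596, -0.60376257, -0.56423392]]), 't': array([ 366.96251718, -157.20021133, 1779.79657883])}
top {'K': array([[519.69945764,   0.        , 281.71410341],
       [  0.        , 519.69945764, 216.89895195],
       [  0.        ,   0.        ,   1.        ]]), 'k1': -0.1766859049277503, 'R': array([[-0.02918516, -0.9991445 , -0.02930023],
       [-0.99374003,  0.03216472, -0.1069868 ],
       [ 0.1078377 ,  0.02599439, -0.99382862]]), 't': array([ 107.33194125,  581.09161127, 1496.31367773])}
{'t': 0.1, 'qpos': array([-1.18197171e+00,  2.13326910e-01, -3.49704878e-02,  1.32349377e+00,
       -1.69451249e-06,  1.57082477e+00]), 'joint_velocities': array([-6.28256665e-04,  2.37139005e-05,  5.50058951e-04,  2.04646831e-04,
       -6.35883778e-04, -8.23048420e-04]), 'effort': array([-1.52717752e-03, -6.87259340e+01,  4.87799871e+01,  1.23945315e-02,
       -3.40879683e-05,  5.69845866e-06]), 'tool_pos': array([ 189.44533674, -462.42224327,  249.86592325]), 'eef_rot': array([ 9.81164002e-01,  1.93175968e-01, -9.69349051e-05, -4.87884883e-04]), 'wrist_force': array([-0.05892029,  0.33619774, -0.08147882]), 'torque': array([0.02576546, 0.03808021, 0.02784976]), 'width': 85.30515083680396}
```

View pics/scene0.png

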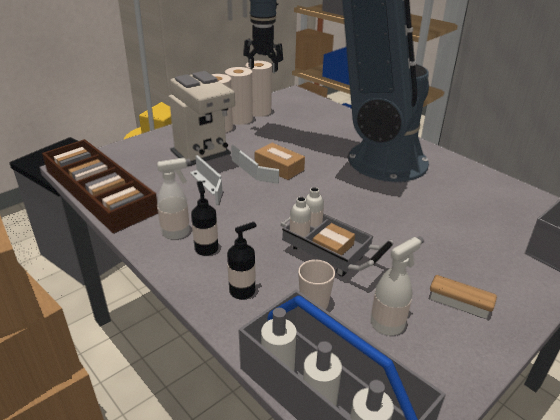

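View pics/top0.png

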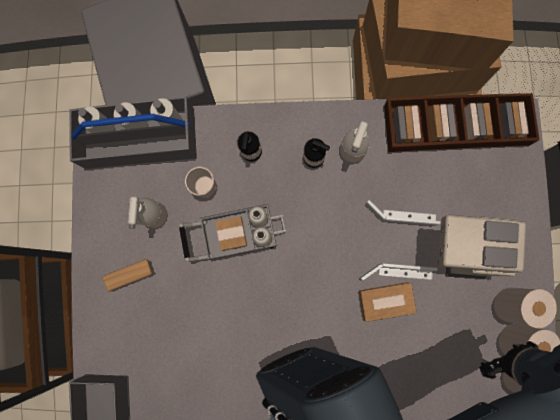

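The top view has the caddy near pixel (235,233), with its bar on the left at (186,242) and its nose on the right. The rails start near (370,205) and (362,278), and the station is at (485,243). Drive-in is about world -y. Next I'll zoom in and measure.

```bash
cat > h.py <<'E'
from cell import *
import cv2, numpy as np
def ray(n,u,v):
    c=camera_params(n); K=np.array(c['K']);R=np.array(c['R']);t=np.array(c['t'])
    p=cv2.undistortPoints(np.array([[[u,v]]],float),K,np.array([c['k1'],0,0,0.]))[0,0]
    return -R.T@t, R.T@np.array([p[0],p[1],1.])
def onplane(n,u,v,z):
    o,d=ray(n,u,v); s=(z-o[2])/d[2]; return o+s*d
def pix(n,X):
    c=camera_params(n);R=np.array(c['R']);t=np.array(c['t'])
    rv=cv2.Rodrigues(R)[0]
    return cv2.projectPoints(np.array([X],float),rv,t,np.array(c['K']),np.array([c['k1'],0,0,0.]))[0][0,0]
def crop(n,p,x0,y0,x1,y1,s,name):
    im=cv2.resize(p[y0:y1,x0:x1,::-1],None,fx=s,fy=s,interpolation=cv2.INTER_CUBIC)
    for k in range((x0//10+1)*10,x1,10):
        cv2.line(im,((k-x0)*s,0),((k-x0)*s,6),(0,0,255),1); cv2.putText(im,str(k),((k-x0)*s-8,16),0,.33,(0,255,255),1)
    for k in range((y0//10+1)*10,y1,10):
        cv2.line(im,(0,(k-y0)*s),(6,(k-y0)*s),(0,0,255),1); cv2.putText(im,str(k),(8,(k-y0)*s+4),0,.33,(0,255,255),1)
    cv2.imwrite(f"pics/{name}.png",im)
E
python3 - <<'E'
from h import *
p=cv2.imread("pics/top0.png")[:,:,::-1]
crop("top",p,175,195,295,270,6,"c1")
crop("top",p,350,190,470,290,6,"c2")
E
```

```text
(no output)
```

View pics/c1.png

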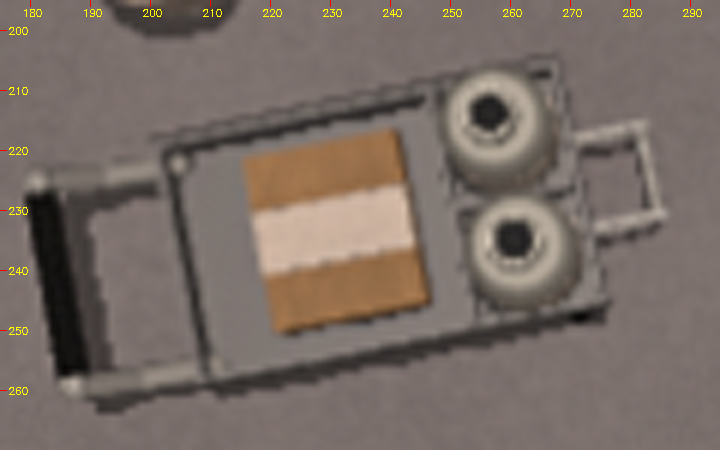

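View pics/c2.png

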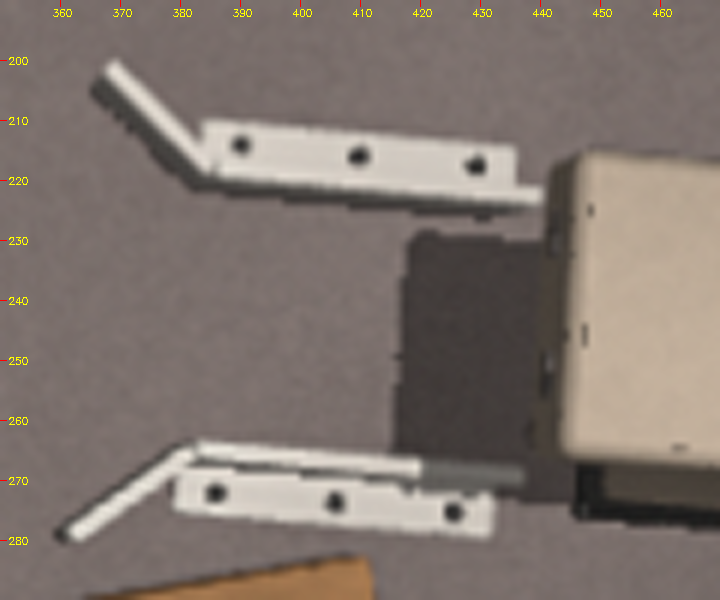

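```bash
python3 - <<'E'
from h import *
for n in("top","scene"): print(n,ray(n,280,210)[0])
def P(u,v,z): 
    r=onplane("top",u,v,z); return r
b1=P(182.3,227.3,95);b2=P(187.3,257.7,95); print("bar",b1,b2,np.linalg.norm(b1-b2),(b1+b2)/2)
c=[P(202.5,219.5,77),P(209.5,258.5,77),P(268,205,77),P(275.8,245.5,77)]
print("tray",[x.round(1)[:2] for x in c]); 
print("len",np.linalg.norm(c[2]-c[0]),np.linalg.norm(c[3]-c[1]),"wid",np.linalg.norm(c[1]-c[0]),np.linalg.norm(c[3]-c[2]))
k=[P(282.3,216,55),P(285.5,231,55)];print("keeper",k, np.mean(k,0))
cen=np.mean(c,0);print(cen)
ax=(c[2]+c[3]-c[0]-c[1]);print("hdg tray",np.degrees(np.arctan2(ax[1],ax[0])))
m=np.mean(k,0)-(b1+b2)/2;print("bar->keeper",np.linalg.norm(m[:2]),np.degrees(np.arctan2(m[1],m[0])))
d=b1-b2;print("bar hdg",np.degrees(np.arctan2(-d[0],d[1])))
l=[P(385.5,219.5,58),P(440,224,58)];r=[P(382.5,263.3,58),P(437,268,58)]
for q in(l,r):
    e=q[1]-q[0];print("rail",q[0].round(1),q[1].round(1),np.linalg.norm(e),np.degrees(np.arctan2(e[1],e[0])))
fl=[P(368,200.5,50),P(361.5,279.5,50)];print("flare",fl,np.linalg.norm(fl[0]-fl[1]))
print("station face z?",P(441,222,280),P(443,265,280))
# pump, spray, tissue
for n,u,v,z in(("pumpb",250,150,0),("pumpa",314,155,0),("tissue",388,302,55),("cup",200,183,100),("tissueTL",360,290,55),("tissueTR",412,284,55),("brush",128,275,45)): print(n,P(u,v,z))
E
```

```text
top [ 419.22746567   49.6537134  1552.39333587]
scene [1331.69253587  896.20011536  866.29648539]
bar [556.72979576 372.00126208  95.        ] [469.82093948 358.60227176  95.        ] 87.93567103355211 [513.27536762 365.30176692  95.        ]
tray [array([579.2, 316.6]), array([466.5, 298. ]), array([614.9, 126.5]), array([498.1, 107.4])]
len 193.34769097966324 193.17947562309934 wid 114.1735443097788 118.29927346511373
keeper [array([584.27120606,  87.04397614,  55.        ]), array([540.37438853,  79.07403144,  55.        ])] [562.32279729  83.05900379  55.        ]
[539.6759454  212.14328523  77.        ]
hdg tray -79.96769183002415
bar->keeper 286.47273465126113 -80.14173368761152
bar hdg -81.23555037449492
rail [ 564.1 -211.5   58. ] [ 545.7 -371.6   58. ] 161.14193796719246 -96.56177055304113
rail [ 438.  -196.9   58. ] [ 418.4 -355.6   58. ] 159.9588715298792 -97.03596640919757
flare [array([ 622.2259787 , -164.33222749,   50.        ]), array([ 393.67896385, -135.37209375,   50.        ])] 230.37453709953832
station face z? [ 531.77632614 -311.87377716  280.        ] [ 425.27973271 -310.94312366  280.        ]
pumpb [796.94099814 181.42248206   0.        ]
pumpa [774.22331226 -13.71337784   0.        ]
tissue [ 326.55504135 -208.70879508   55.        ]
cup [681.8623606  318.49052177 100.        ]
tissueTL [ 363.90040228 -129.2910142    55.        ]
tissueTR [ 375.31240985 -280.6323069    55.        ]
brush [424.45626552 549.55283151  45.        ]
```

```bash
cat > trk.py <<'E'
# tracks commanded pose: x y z, yaw = world angle (deg) of tool x axis (tool straight down)
import json,sys,numpy as np
F='cmd.json'
def load():
    try: return json.load(open(F))
    except Exception: return [189.532,-462.67,250.306,np.degrees(-1.182)+90]
def sent(dx,dy,dz,rz):   # last row actually sent (units)
    x,y,z,a=load(); c,s=np.cos(np.radians(a)),np.sin(np.radians(a))
    dx,dy,dz=30*dx,30*dy,30*dz
    p=[x+c*dx+s*dy, y+s*dx-c*dy, z-dz, a-5*rz]; json.dump(p,open(F,'w')); return p
def inc(X,Y,Z,A):
    x,y,z,a=load(); c,s=np.cos(np.radians(a)),np.sin(np.radians(a))
    ex,ey=X-x,Y-y
    return (np.array([c*ex+s*ey, s*ex-c*ey, z-Z])/30).round(2).tolist()+[round((a-A)/5,2)]
E
python3 - <<'E'
from trk import *
print(load())
# bar target, tool x at 9.7 (no flip) / 189.7 (flip)
print(inc(340,-80,250,load()[3]), inc(513.3,365.3,250,189.7))
E
```

```text
[189.532, -462.67, 250.306, np.float64(22.276388615536703)]
[9.48, -9.9, 0.01, np.float64(0.0)] [20.45, -21.45, 0.01, np.float64(-33.48)]
```

Request:
arm_command:
  increments: "0 0 0 0 0 -1 0.5; 0 0 0 0 0 -2 0.5"
  grip_force: 20

```text
t: 0.3
tool_pos: [189.5, -462.5, 250.0]
eef_rot: [0.96, 0.28, -0.0, -0.0]
wrist_force: [-0.3, 0.1, 0.3]
width: 58.8
```

```bash
python3 - <<'E'
from trk import *
from cell import *
print(sent(0,0,0,-2)); s=read_state(); print(s['qpos'],s['eef_rot'],s['width'])
print(inc(340,-80,250,92.3))
E
```

```text
[np.float64(189.532), np.float64(-462.67), 250.306, np.float64(32.2763886155367)]
[-1.18199405e+00  2.13194856e-01 -3.48101573e-02  1.32349342e+00
  1.26691511e-05  1.39288400e+00] [ 9.60122157e-01  2.79580616e-01 -3.06489557e-05 -3.49771133e-04] 58.77536103479195
[11.05, -8.11, 0.01, -12.0]
```

Request:
arm_command:
  increments: "1.3 -0.95 0 0 0 -1.5 0.5; 2.6 -1.9 0 0 0 -3 0.5; 3.9 -2.85 0 0 0 -4.5 0.5; 5.2 -3.8 0 0 0 -6 0.5; 6.5 -4.75 0 0 0 -7.5 0.5; 7.8 -5.7 0 0 0 -9 0.5; 9.1 -6.65 0 0 0 -10.5 0.5; 10.4 -7.6 0 0 0 -12 0.5"

```text
t: 1.1
tool_pos: [330.4, -105.2, 250.3]
eef_rot: [0.695, 0.719, 0.0, 0.0]
wrist_force: [1.4, -1.1, 1.2]
width: 42.9
```

```bash
python3 - <<'E'
from trk import *
from cell import *
print(sent(10.4,-7.6,0,-12)); s=read_state(); print(s['qpos'],s['tool_pos'],s['width'])
print(inc(513.3,365.3,250,189.7)); print(inc(440,220,250,152.3))
E
```

```text
[np.float64(331.56946720577207), np.float64(-103.29087162751202), 250.306, 92.2763886155367]
[-3.08195484e-01 -1.02836220e-01 -3.71307217e-01  1.30209211e+00
 -9.76571813e-06  1.22866159e+00] [ 330.40761679 -105.18466178  250.30766946] 42.86896246321117
[15.37, 6.67, 0.01, -19.48]
[10.62, 4.04, 0.01, -12.0]
```

Request:
arm_command:
  increments: "1.3 0.5 0 0 0 -1.5 0.5; 2.6 1 0 0 0 -3 0.5; 3.9 1.5 0 0 0 -4.5 0.5; 5.2 2 0 0 0 -6 0.5; 6.5 2.5 0 0 0 -7.5 0.5; 7.8 3 0 0 0 -9 0.5; 9.1 3.5 0 0 0 -10.5 0.5; 10.4 4 0 0 0 -12 0.5"

```text
t: 1.9
tool_pos: [441.3, 210.1, 250.1]
eef_rot: [0.242, 0.97, -0.0, -0.0]
wrist_force: [1.1, -1.3, -0.3]
width: 42.8
```

```bash
python3 - <<'E'
from trk import *
from cell import *
print(sent(10.4,4,0,-12)); s=read_state(); print(s['qpos'],s['tool_pos'],s['width'])
print(inc(513.3,365.3,160,189.7))
E
```

```text
[np.float64(439.0821213045584), np.float64(213.22931605193872), 250.306, 152.2763886155367]
[ 4.44398064e-01  1.90148204e-01 -6.33624398e-02  1.31761925e+00
 -7.11177833e-05  9.33220506e-01] [441.33431971 210.12438872 250.05224569] 42.80513650321014
[0.17, 5.64, 3.01, -7.48]
```

Request:
arm_command:
  increments: "0.04 1.1 0 0 0 -1.5 0.5; 0.08 2.2 0 0 0 -3 0.5; 0.12 3.3 0 0 0 -4.5 0.5; 0.15 4.4 0.5 0 0 -6 0.5; 0.17 5.2 1.3 0 0 -7 0.5; 0.17 5.64 2.2 0 0 -7.48 0.5; 0.17 5.64 3 0 0 -7.48 0.5; 0.17 5.64 3 0 0 -7.48 0.5"

```text
t: 2.7
tool_pos: [515.5, 358.8, 156.6]
eef_rot: [-0.079, 0.997, -0.002, -0.003]
wrist_force: [-0.1, -1.2, 0.2]
width: 42.9
```

```bash
python3 - <<'E'
from trk import *
from h import *
print(sent(.17,5.64,3,-7.48)); s=read_state(); print(s['qpos'],s['tool_pos'],s['eef_rot'],s['width'])
p,d=snapshot("top"); crop("top",p,120,170,300,305,4,"a1")
p,d=snapshot("scene"); crop("scene",p,280,160,480,310,4,"a2")
E
```

```text
[np.float64(513.2805941930209), np.float64(365.37804795930657), 160.306, 189.6763886155367]
[6.08059602e-01 5.14263691e-01 1.60918865e-01 1.22363077e+00
 1.90073494e-05 4.49576764e-01] [515.48324585 358.80099822 156.55167161] [-0.07915811  0.99685729 -0.00155055 -0.00267239] 42.86969616962628
```

View pics/a1.png

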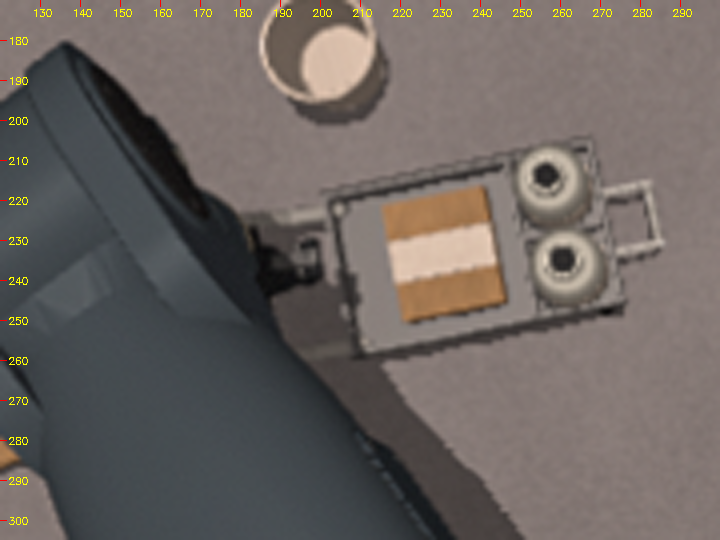

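View pics/a2.png

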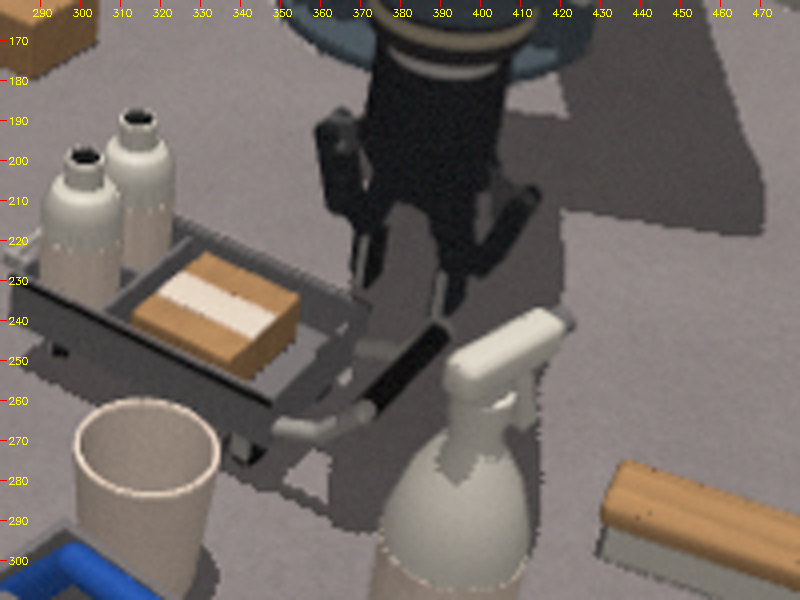

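Request:
arm_command:
  increments: "0 0 0.5 0 0 0 0.5; 0 0 1 0 0 0 0.5; 0 0 1 0 0 0 0.5; 0 0 1 0 0 0 0.5"

```text
t: 3.2
tool_pos: [517.5, 359.7, 131.9]
eef_rot: [-0.079, 0.997, 0.0, 0.001]
wrist_force: [0.3, 0.4, 0.3]
width: 42.8
```

```bash
python3 - <<'E'
from trk import *
from h import *
print(sent(0,0,1,0)); s=read_state(); print(s['qpos'],s['tool_pos'],s['eef_rot'],s['width'])
p,d=snapshot("scene"); crop("scene",p,280,160,480,310,4,"a3")
for X in ([513.3,365.3,90],[513.3,365.3,98]): print(pix("scene",X))
t=s['tool_pos'];print("tip px",pix("scene",t+[0,0,-19]))
E
```

```text
[np.float64(513.2805941930209), np.float64(365.37804795930657), 130.306, 189.6763886155367]
[6.07386347e-01 5.23169167e-01 1.12120456e-01 1.15832962e+00
 1.06554221e-06 4.49608338e-01] [517.5113133  359.68914884 131.93080802] [-7.88071834e-02  9.96889625e-01  3.57962846e-04  6.11998182e-04] 42.812476700547066
[380.62471668 251.48806232]
[381.05893182 248.93387571]
tip px [378.94483681 243.72097684]
```

View pics/a3.png

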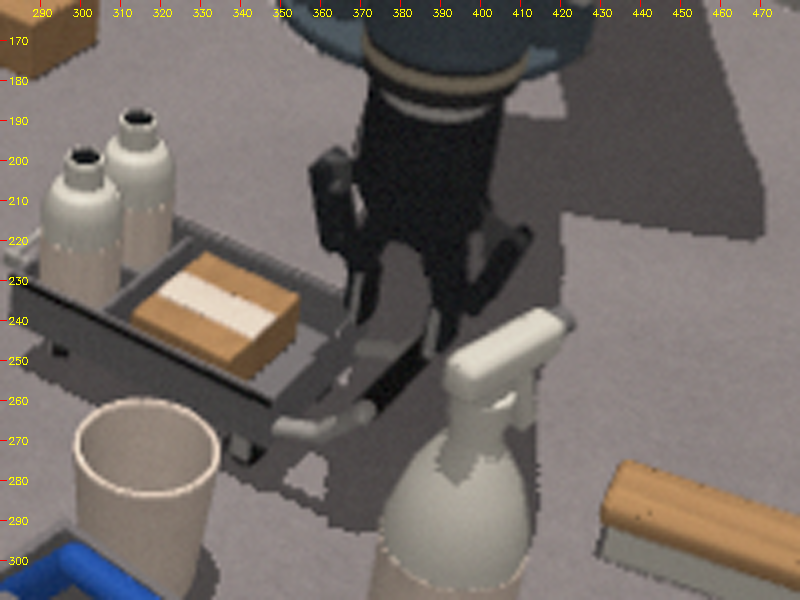

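The measured pose is static but sits about 7 mm off my tracked one, so an earlier row was probably clipped. I'll re-base the tracker on the measured pose.

```bash
cat >> trk.py <<'E'
def rebase():
    from cell import read_state
    s=read_state(); q=s['eef_rot']; p=s['tool_pos']
    a=np.degrees(2*np.arctan2(q[1],q[0]))%360
    if load()[3]-a>180: a+=360
    json.dump([float(p[0]),float(p[1]),float(p[2]),float(a)],open(F,'w')); return load(), s['joint_velocities'].round(4), s['wrist_force'].round(2), s['width']
E
python3 - <<'E'
from trk import *
print(rebase()); print(inc(513.3,365.3,120,189.7))
E
```

```text
([517.6850067918909, 359.8495480491639, 132.0969815441286, 189.0438884835078], array([ 0.0007,  0.0019, -0.0011, -0.0064, -0.0002, -0.0006]), array([ 0.02, -0.2 , -0.78]), 42.730859399298325)
[0.12, 0.2, 0.4, -0.13]
```

Request:
arm_command:
  increments: "0.12 0.2 0.2 0 0 -0.13 0.5; 0.12 0.2 0.4 0 0 -0.13 0.5; 0.12 0.2 0.4 0 0 -0.13 0.5; 0.12 0.2 0.4 0 0 -0.13 0.5; 0.12 0.2 0.4 0 0 -0.13 0.5"

```text
t: 3.75
tool_pos: [512.7, 365.0, 118.4]
eef_rot: [-0.085, 0.996, 0.0, 0.0]
wrist_force: [0.1, 0.4, 0.3]
width: 42.8
```

```bash
python3 - <<'E'
from trk import *
print(sent(.12,.2,.4,-.13));print(rebase()); print(inc(513.3,365.3,90,189.7))
E
```

```text
[np.float64(513.1866152703204), np.float64(365.20906982994455), 120.0969815441286, 189.6938884835078]
([512.6743607843781, 364.96021095470513, 118.4411710345183, 189.70437172321587], array([-0.0012, -0.001 ,  0.002 , -0.0007, -0.0006, -0.    ]), array([0.12, 0.39, 0.26]), 42.82421294281797)
[-0.02, 0.01, 0.95, 0.0]
```

Request:
arm_command:
  increments: "-0.02 0.01 0.25 0 0 0 0.5; -0.02 0.01 0.5 0 0 0 0.5; -0.02 0.01 0.75 0 0 0 0.5; -0.02 0.01 0.95 0 0 0 0.5; -0.02 0.01 0.95 0 0 0 0.5; -0.02 0.01 0.95 0 0 0 0.5"

```text
t: 4.35
tool_pos: [513.1, 365.3, 89.7]
eef_rot: [-0.085, 0.996, -0.0, -0.0]
wrist_force: [0.0, -0.4, -0.7]
width: 42.6
```

```bash
python3 - <<'E'
from trk import *
from h import *
print(sent(-.02,.01,.95,0));print(rebase())
p,d=snapshot("scene"); crop("scene",p,280,160,480,310,4,"a4")
E
```

```text
[np.float64(513.2152057738087), np.float64(365.3570568913201), 89.9411710345183, 189.70437172321587]
([513.100331601634, 365.3229314171194, 89.72367011401802, 189.7102817582264], array([-0.0005, -0.0067,  0.0102,  0.0028, -0.0006,  0.0022]), array([ 0.02, -0.37, -0.68]), 42.55951583157048)
```

View pics/a4.png

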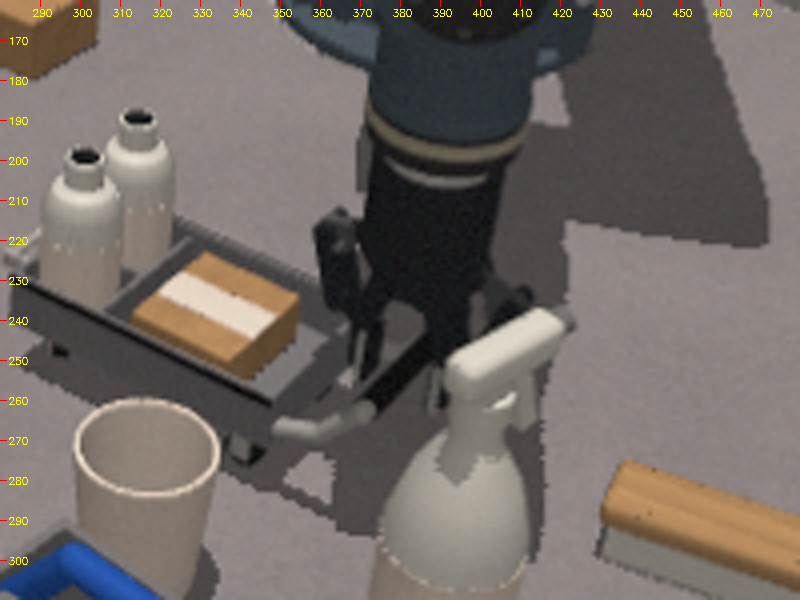

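The fingers straddle the black bar, one on each side near (362,255) and (437,262) in the scene view. No contact force shows. Closing lightly.

Request:
arm_command:
  increments: "0 0 0 0 0 0 0.3; 0 0 0 0 0 0 0.15; 0 0 0 0 0 0 0.1; 0 0 0 0 0 0 0.05; 0 0 0 0 0 0 0; 0 0 0 0 0 0 0"
  grip_force: 25

```text
t: 5.0
tool_pos: [513.3, 365.5, 90.1]
eef_rot: [-0.085, 0.996, 0.0, 0.0]
wrist_force: [-0.4, 1.3, 4.4]
width: 14.8
```

```bash
python3 - <<'E'
from trk import *
from h import *
print(rebase())
p,d=snapshot("top"); crop("top",p,170,190,300,275,6,"a5")
E
```

```text
([513.2892475694782, 365.51103165888793, 90.07468071350733, 189.712134466046], array([-0.0001, -0.0025, -0.0009,  0.0009,  0.001 ,  0.0005]), array([-0.4 ,  1.29,  4.43]), 14.832188908627495)
```

View pics/a5.png

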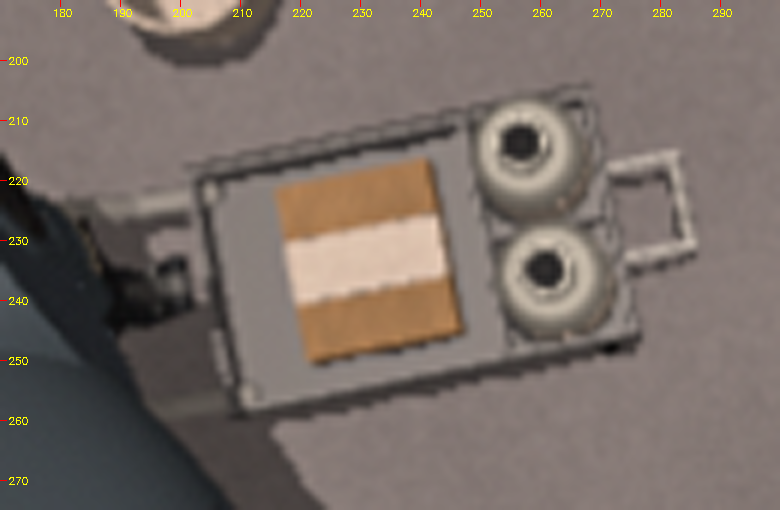

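```bash
cat > plan.py <<'E'
import numpy as np
from scipy.optimize import brentq
O=np.array([501.05,-204.2]); PD=-96.8
d=np.array([np.cos(np.radians(PD)),np.sin(np.radians(PD))]); n=np.array([-d[1],d[0]])
def todock(p): p=np.array(p[:2])-O; return np.array([p@d,p@n])
def toworld(x,y): return O+x*d+y*n
def path(bar,psi,L,s0=None,ds=1.,total=600):
    """bar world xy, psi heading deg rel. dock -> arrays s, front/bar (dock), heading"""
    b=todock(bar); 
    def run(s0):
        s=np.arange(0,total,ds); u=np.clip((s-s0)/L,0,1); h=np.radians(psi)*(1-(3*u**2-2*u**3))
        ra=b+80*np.array([np.cos(h[0]),np.sin(h[0])])
        X=ra[0]+np.concatenate([[0],np.cumsum(np.cos(h[:-1])*ds)]);Y=ra[1]+np.concatenate([[0],np.cumsum(np.sin(h[:-1])*ds)])
        return s,X,Y,h
    if s0 is None: s0=brentq(lambda q: run(q)[2][-1],0,300)
    s,X,Y,h=run(s0)
    c,sn=np.cos(h),np.sin(h)
    return s0,s,np.c_[X-80*c,Y-80*sn],np.c_[X+175*c,Y+175*sn],h
E
python3 - <<'E'
from plan import *
for L in(100,130,160):
    s0,s,b,f,h=path([513.3,365.4],-80.3-PD,L)
    print(L,s0)
    for k in range(0,int(s0+L)+40,30): print(k,b[k].round(1),f[k].round(1),round(np.degrees(h[k]),1), toworld(*b[k]).round(1))
E
```

```text
100 63.86532208349369
0 [-567.   -55.3] [-322.5   17.1] 16.5 [513.3 365.4]
30 [-538.3  -46.8] [-293.8   25.7] 16.5 [518.4 335.8]
60 [-509.5  -38.2] [-265.    34.2] 16.5 [523.4 306.3]
90 [-481.7  -26.4] [-233.9   34.1] 13.7 [531.9 277.2]
120 [-453.9  -11.3] [-200.7   18.6] 6.7 [543.5 247.8]
150 [-424.5   -1.3] [-169.5    2.6] 0.9 [550.  217.5]
180 [-394.5    0. ] [-139.5    0. ] 0.0 [547.8 187.5]
130 48.78469207232775
0 [-567.   -55.3] [-322.5   17.1] 16.5 [513.3 365.4]
30 [-538.3  -46.8] [-293.8   25.7] 16.5 [518.4 335.8]
60 [-509.6  -37.8] [-264.7   33.1] 16.2 [523.9 306.3]
90 [-481.9  -25.4] [-233.    30.2] 12.6 [532.9 277.3]
120 [-453.6  -12.6] [-200.6   18.8] 7.1 [542.3 247.7]
150 [-424.3   -3.3] [-169.5    5.9] 2.1 [548.  217.5]
180 [-394.4   -0. ] [-139.4   -0. ] 0.0 [547.7 187.4]
210 [-364.4   -0. ] [-109.4   -0. ] 0.0 [544.2 157.6]
160 33.70406161227579
0 [-567.   -55.3] [-322.5   17.1] 16.5 [513.3 365.4]
30 [-538.3  -46.8] [-293.8   25.7] 16.5 [518.4 335.8]
60 [-509.9  -36.8] [-264.    30.5] 15.3 [524.9 306.5]
90 [-481.9  -24.9] [-232.3   27.3] 11.8 [533.4 277.3]
120 [-453.4  -13.7] [-200.5   18.6] 7.3 [541.2 247.6]
150 [-424.1   -5.1] [-169.4    8.4] 3.0 [546.2 217.5]
180 [-394.2   -0.5] [-139.2    1. ] 0.3 [547.2 187.3]
210 [-364.2   -0. ] [-109.2   -0. ] 0.0 [544.2 157.4]
```

Request:
arm_command:
  increments: "0 -0.04 0 0 0 0 0; 0 -0.12 0 0 0 0 0; 0 -0.25 0 0 0 0 0; 0 -0.42 0 0 0 0 0; 0 -0.6 0 0 0 0 0; 0 -0.8 0 0 0 0 0; 0 -1 0 0 0 0 0; 0 -1.2 0 0 0 0 0"

```text
t: 5.85
tool_pos: [519.4, 329.8, 90.0]
eef_rot: [-0.085, 0.996, 0.0, 0.0]
wrist_force: [0.4, 2.9, 5.1]
width: 15.2
```

```bash
python3 - <<'E'
from trk import *
from cell import *
c0=load(); print("base",c0); print("cmd",sent(0,-1.2,0,0))
s=read_state(); print(s['tool_pos'],s['wrist_force'],s['torque'],s['width'])
E
```

```text
base [513.2892475694782, 365.51103165888793, 90.07468071350733, 189.712134466046]
cmd [np.float64(519.3623804064254), np.float64(330.0269921827404), 90.07468071350733, 189.712134466046]
[519.42417712 329.78313583  90.0428745 ] [0.38147163 2.87509466 5.08003198] [0.3859195  0.04633304 0.08047592] 15.152543174068294
```

Request:
arm_command:
  increments: "0 -0.2 0 0 0 0 0; 0 -0.4 0 0 0 0 0; 0 -0.6 0 0 0 0 0; 0 -0.78 0 0 0 0 0; 0 -0.9 0 0 0 0 0; 0 -0.95 0 0 0 0 0; 0 -0.95 0 0 0 0 0"

```text
t: 6.55
tool_pos: [524.2, 301.4, 90.0]
eef_rot: [-0.084, 0.996, -0.0, 0.0]
wrist_force: [0.3, 0.4, 5.4]
width: 14.9
```

```bash
python3 - <<'E'
from trk import *
from h import *
print("cmd",sent(0,-.95,0,0))
s=read_state(); print(s['t'],s['tool_pos'],s['wrist_force'],s['torque'],s['width'])
p,d=snapshot("top"); crop("top",p,190,180,320,275,6,"b1")
p,d=snapshot("scene"); crop("scene",p,230,160,400,300,4,"b2")
E
```

```text
cmd [np.float64(524.1702772356751), np.float64(301.93546093079027), 90.07468071350733, 189.712134466046]
6.55 [524.22583465 301.40422006  89.9590067 ] [0.30171867 0.42383979 5.41789568] [-0.14423081 -0.16851829  0.08571016] 14.90659371105874
```

View pics/b1.png

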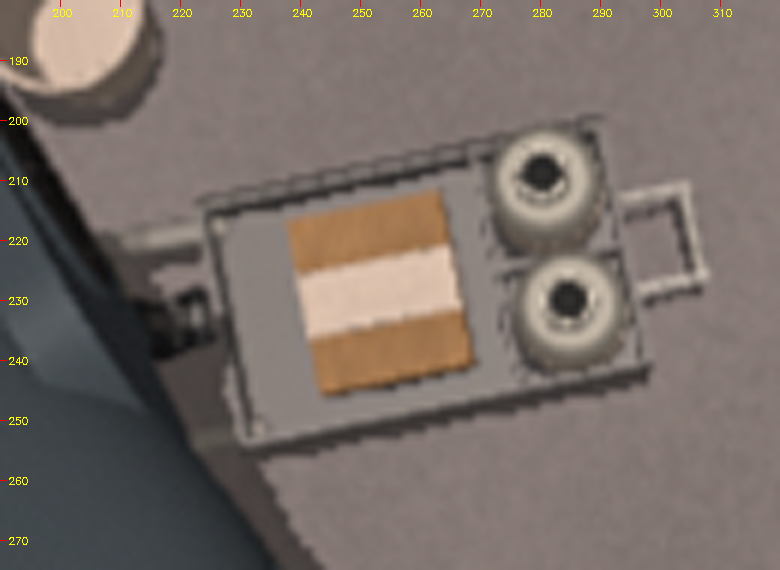

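View pics/b2.png

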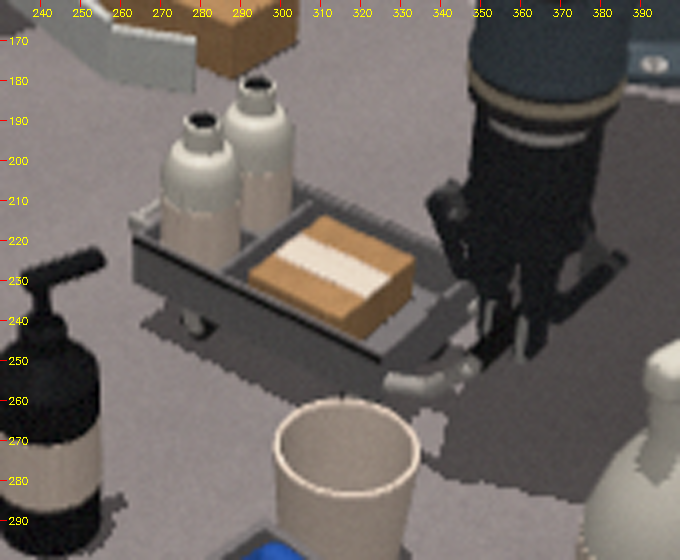

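```bash
python3 - <<'E'
from h import *
from plan import *
from trk import load
k=np.mean([onplane("top",304.5,211.5,55),onplane("top",307,227,55)],0); b=np.array(read_state()['tool_pos']); m=k-b
h=np.degrees(np.arctan2(m[1],m[0])); print(k,np.hypot(*m[:2]),h, todock(k),todock(b))
f=b[:2]+255*np.array([np.cos(np.radians(h)),np.sin(np.radians(h))]);print("front",todock(f))
for L in (100,120):
    s0,s,bb,ff,hh=path(b,h-PD,L); print(L,s0)
E
```

```text
[572.64732426  19.44539346  55.        ] 286.2712157731148 -80.26241270394036 [-230.54956907   44.61317139] [-504.97866307  -36.8722957 ]
front [-260.52719497   35.71199836]Traceback (most recent call last):
  File "<stdin>", line 8, in <module>
  File "plan.py", line 15, in path
    if s0 is None: s0=brentq(lambda q: run(q)[2][-1],0,300)
                      ~~~~~~^^^^^^^^^^^^^^^^^^^^^^^^^^^^^^^
    r = _zeros._brentq(f, a, b, xtol, rtol, maxiter, args, full_output, disp)
ValueError: f(a) and f(b) must have different signs
```

```bash
cat > rows.py <<'E'
from plan import *
from trk import load
from scipy.optimize import brentq
import json
def solve(bar,psi,s0):
    return brentq(lambda L: path(bar,psi,L,s0)[2][-1,1],30,250)
def rows(P,kk):
    """P: list of (bar dock xy, heading rad); increments from load()"""
    x,y,z,a=load(); c,s=np.cos(np.radians(a)),np.sin(np.radians(a))
    for k in kk:
        w=toworld(*P[0][k]); A=np.degrees(P[1][k])+PD+270
        ex,ey=w[0]-x,w[1]-y
        print(k,'%.2f %.2f 0 0 0 %.2f 0;'%((c*ex+s*ey)/30,(s*ex-c*ey)/30,(a-A)/5))
E
python3 - <<'E'
from rows import *
c=load(); psi=c[3]-270-PD; L=solve(c[:2],psi,1.); print("L",L,psi)
s0,s,b,f,h=path(c[:2],psi,L,1.)
np.savez('path.npz',b=b,h=h)
rows((b,h),[2,6,12,18,24,30,36,42]); print(f[42])
E
```

```text
L 96.63748907468305 16.512134466045993
2 -0.00 -0.07 0 0 0 0.00 0;
6 -0.01 -0.20 0 0 0 0.03 0;
12 -0.03 -0.40 0 0 0 0.12 0;
18 -0.06 -0.60 0 0 0 0.27 0;
24 -0.10 -0.80 0 0 0 0.47 0;
30 -0.15 -1.00 0 0 0 0.71 0;
36 -0.19 -1.21 0 0 0 0.99 0;
42 -0.24 -1.41 0 0 0 1.28 0;
[-215.65795268   26.87800797]
```

Request:
arm_command:
  increments: "0 -0.07 0 0 0 0 0; -0.01 -0.2 0 0 0 0.03 0; -0.03 -0.4 0 0 0 0.12 0; -0.06 -0.6 0 0 0 0.27 0; -0.1 -0.8 0 0 0 0.47 0; -0.15 -1 0 0 0 0.71 0; -0.19 -1.21 0 0 0 0.99 0; -0.24 -1.41 0 0 0 1.28 0"

```text
t: 7.45
tool_pos: [538.5, 261.3, 90.0]
eef_rot: [-0.029, 1.0, 0.0, 0.0]
wrist_force: [0.4, 2.0, 4.6]
width: 14.7
```

```bash
python3 - <<'E'
from trk import *
from rows import *
from cell import *
print("cmd",sent(-.24,-1.41,0,1.28))
s=read_state(); print(s['t'],s['tool_pos'],s['wrist_force'],s['torque'],s['width'])
P=np.load('path.npz'); rows((P['b'],P['h']),[48,54,60,66,72,78,84,90])
E
```

```text
cmd [np.float64(538.4030162143175), np.float64(261.45634111370634), 90.07468071350733, 183.312134466046]
7.45 [538.47362389 261.29804929  90.01204065] [0.44875349 1.95015114 4.610065  ] [ 0.34036971 -0.0374716   0.10537038] 14.736061317292325
48 -0.07 -0.21 0 0 0 0.30 0;
54 -0.14 -0.41 0 0 0 0.61 0;
60 -0.19 -0.61 0 0 0 0.91 0;
66 -0.24 -0.82 0 0 0 1.19 0;
72 -0.28 -1.02 0 0 0 1.45 0;
78 -0.30 -1.23 0 0 0 1.67 0;
84 -0.31 -1.43 0 0 0 1.84 0;
90 -0.31 -1.63 0 0 0 1.96 0;
```

Request:
arm_command:
  increments: "-0.07 -0.21 0 0 0 0.3 0; -0.14 -0.41 0 0 0 0.61 0; -0.19 -0.61 0 0 0 0.91 0; -0.24 -0.82 0 0 0 1.19 0; -0.28 -1.02 0 0 0 1.45 0; -0.3 -1.23 0 0 0 1.67 0; -0.31 -1.43 0 0 0 1.84 0; -0.31 -1.63 0 0 0 1.96 0"

```text
t: 8.25
tool_pos: [550.7, 213.0, 90.0]
eef_rot: [0.057, 0.998, 0.0, 0.0]
wrist_force: [0.6, 1.9, 4.4]
width: 15.3
```

```bash
python3 - <<'E'
from trk import *
from rows import *
from cell import *
print("cmd",sent(-.31,-1.63,0,1.96))
s=read_state(); print(s['t'],s['tool_pos'],s['wrist_force'],s['torque'],s['width'])
P=np.load('path.npz'); rows((P['b'],P['h']),[96,102,108,114,120,124,126])
E
```

```text
cmd [np.float64(550.5127015583602), np.float64(213.175335315688), 90.07468071350733, 173.51213446604598]
8.25 [550.71188881 212.99805009  90.01560681] [0.59653126 1.90052699 4.42232428] [ 0.31619598 -0.28486826  0.07413991] 15.297736956439865
96 -0.01 -0.20 0 0 0 0.06 0;
102 -0.01 -0.40 0 0 0 0.06 0;
108 -0.01 -0.60 0 0 0 0.06 0;
114 -0.01 -0.80 0 0 0 0.06 0;
120 -0.00 -1.00 0 0 0 0.06 0;
124 -0.00 -1.14 0 0 0 0.06 0;
126 -0.00 -1.20 0 0 0 0.06 0;
```

Straight on, then stop short of the flare to look and correct.

Request:
arm_command:
  increments: "-0.01 -0.2 0 0 0 0.06 0; -0.01 -0.4 0 0 0 0.06 0; -0.01 -0.6 0 0 0 0.06 0; -0.01 -0.8 0 0 0 0.06 0; 0 -1 0 0 0 0.06 0; 0 -1.14 0 0 0 0.06 0; 0 -1.2 0 0 0 0.06 0; 0 -1.2 0 0 0 0.06 0"

```text
t: 9.05
tool_pos: [546.5, 176.8, 89.9]
eef_rot: [0.059, 0.998, -0.0, 0.0]
wrist_force: [2.3, -0.8, 5.6]
width: 14.8
```

```bash
python3 - <<'E'
from trk import *
from rows import *
from h import *
print("cmd",sent(0,-1.2,0,.06))
s=read_state(); print(s['t'],s['tool_pos'],s['wrist_force'],s['torque'],s['width'],todock(s['tool_pos']))
p,d=snapshot("top"); crop("top",p,240,190,450,290,4,"d1");crop("top",p,330,195,390,285,8,"d1b")
p,d=snapshot("scene"); crop("scene",p,180,130,380,270,4,"d2")
E
```

```text
cmd [np.float64(546.4449612537677), np.float64(177.4058862171291), 90.07468071350733, 173.21213446604597]
9.05 [546.47167211 176.75292108  89.93434431] [ 2.32238738 -0.82018097  5.62883064] [-0.27629725 -0.55591211  0.19302504] 14.822623731474943 [-3.83651217e+02 -4.18387134e-03]
```

View pics/d1.png

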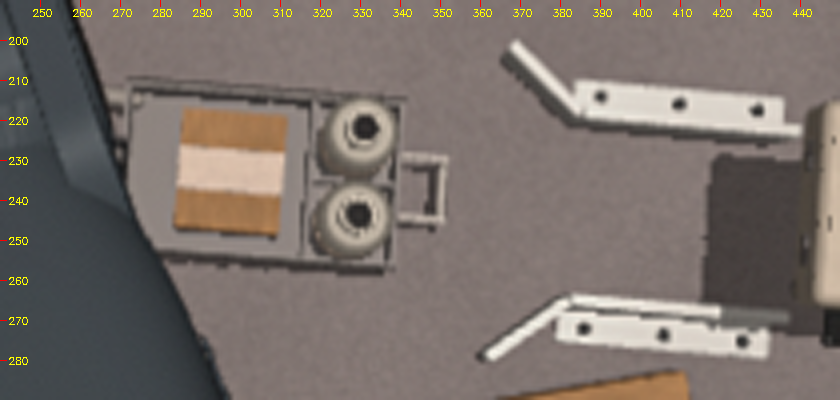

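View pics/d2.png

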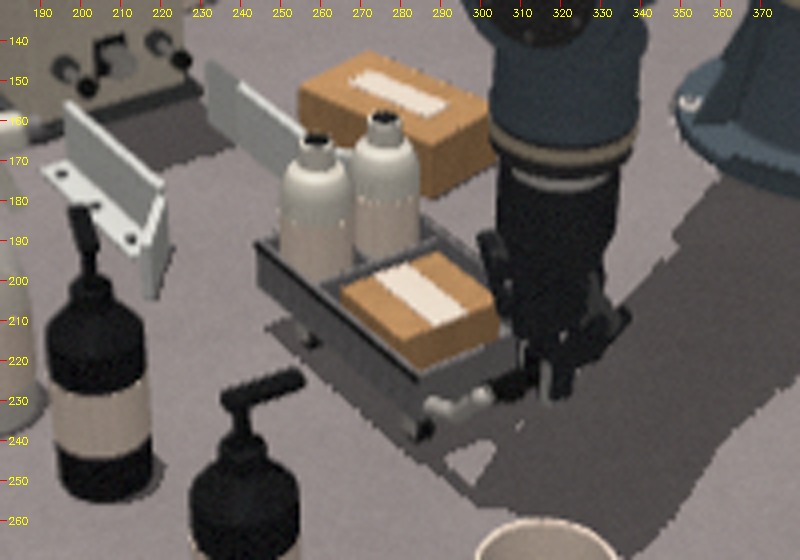

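```bash
python3 - <<'E'
from h import *
from plan import *
p,d=snapshot("top"); crop("top",p,265,200,365,270,8,"e1"); np.save("pics/e1.npy",p)
E
```

```text
(no output)
```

View pics/e1.png

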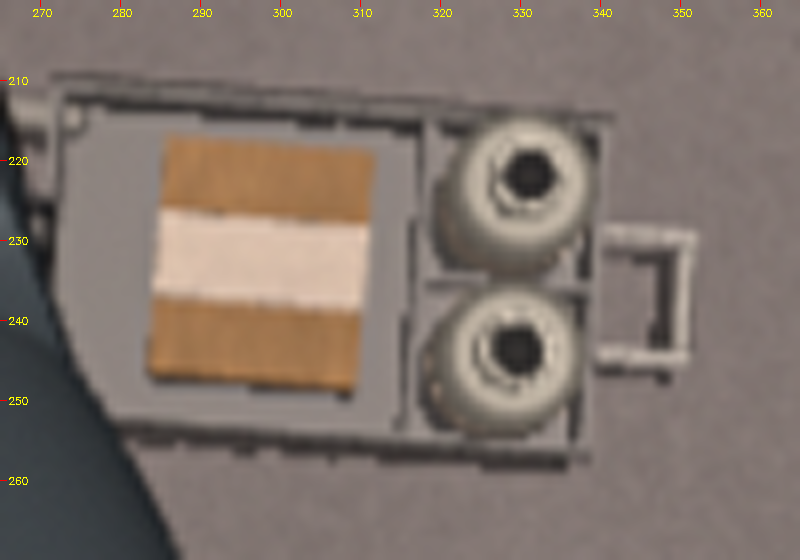

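```bash
python3 - <<'E'
from h import *
p=np.load("pics/e1.npy"); crop("top",p,355,195,450,285,8,"e2")
E
```

```text
(no output)
```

View pics/e2.png

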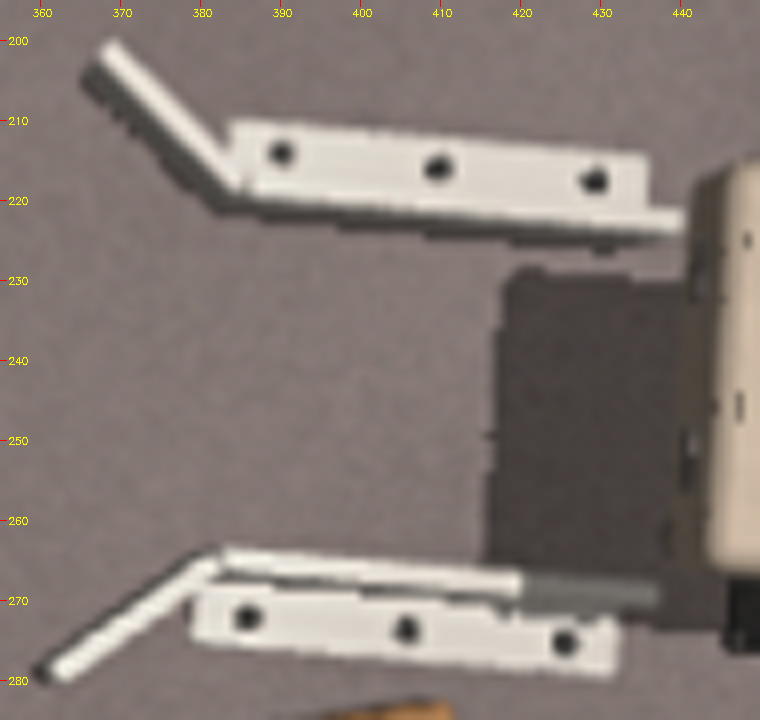

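```bash
python3 - <<'E'
from h import *
from plan import *
P=lambda u,v,z: onplane("top",u,v,z)
A=lambda e: np.degrees(np.arctan2(e[1],e[0]))
l=[P(386,219.75,58),P(440,224.4,58)];r=[P(383.75,263.5,58),P(436.9,267.9,58)]
print("rails",A(l[1]-l[0]),A(r[1]-r[0]))
for q in l+r: print(todock(q).round(1))
fl,fr,rl=P(341.5,214.6,77),P(338.7,257.5,77),P(271.9,210,77)
print("tray",A(fl-rl),A(fl-fr)-90+0, np.linalg.norm(fl-rl),np.linalg.norm(fl-fr)); print("front mid",todock((fl+fr)/2))
k=[P(351.,229,55),P(350.4,245.25,55)]; km=np.mean(k,0); b=read_state()['tool_pos']
print("keeper dock",todock(km),np.linalg.norm(k[0]-k[1]),"bar->keeper",np.hypot(*(km-b)[:2]),A(km-b))
print("bar",b,todock(b), read_state()['eef_rot'])
c=[P(284,222,0)]
# carton and bottle openings
bl,br=P(330.8,222,165),P(329.6,243.8,165); print("bottles",todock((bl+br)/2),A(bl-br)-90)
E
```

```text
rails -96.76340535814197 -96.84420574869378
[ 1.3 62.9]
[161.  63.]
[  3.8 -63.8]
[159.8 -63.9]
tray -95.6681054392357 -96.00742907303571 199.3490643237931 122.59842067707143
front mid [-129.27136464    3.09579043]
keeper dock [-96.844214     4.13042935] 47.04145059098715 bar->keeper 287.03591477328314 -95.96856701486388
bar [546.46492382 176.95382412  89.89894863] [-3.83849908e+02 -3.46724018e-02] [ 5.92298794e-02  9.98244326e-01 -2.04920601e-04  2.11362499e-04]
bottles [-163.13184294    2.25426094] -95.32992521626525
```

The caddy is 0.8° left of the rail line and its nose is about 3.5 mm left of it. I'll correct both over the approach to the flare.

Request:
arm_command:
  increments: "0 -0.07 0 0 0 0.01 0; -0.01 -0.2 0 0 0 0.04 0; -0.02 -0.4 0 0 0 0.09 0; -0.03 -0.6 0 0 0 0.13 0; -0.04 -0.8 0 0 0 0.17 0; -0.05 -1 0 0 0 0.21 0; -0.06 -1.2 0 0 0 0.26 0; -0.07 -1.4 0 0 0 0.28 0"

```text
t: 10.0
tool_pos: [543.6, 135.2, 90.0]
eef_rot: [0.071, 0.997, 0.0, 0.0]
wrist_force: [2.9, 2.7, 5.7]
width: 15.2
```

```bash
python3 - <<'E'
from trk import *
from rows import *
from h import *
print("cmd",sent(-.07,-1.4,0,.28))
s=read_state(); print(s['t'],s['tool_pos'],s['wrist_force'],s['torque'],s['width'],todock(s['tool_pos']))
E
```

```text
cmd [np.float64(543.5661073331325), np.float64(135.45207590026226), 90.07468071350733, 171.81213446604596]
10.0 [543.55968547 135.18794164  89.96472799] [2.90407476 2.71717309 5.72711068] [ 0.30044718 -0.37054629  0.13146508] 15.178990224992086 [-342.03383537    2.02577234]
```

Request:
arm_command:
  increments: "0 -0.2 0 0 0 0 0; 0 -0.4 0 0 0 0 0; -0.01 -0.6 0 0 0 0 0; -0.01 -0.8 0 0 0 0 0; -0.01 -1 0 0 0 0 0; -0.02 -1.15 0 0 0 -0.02 0; -0.02 -1.2 0 0 0 -0.03 0; -0.02 -1.2 0 0 0 -0.03 0"

```text
t: 10.8
tool_pos: [538.9, 99.2, 89.9]
eef_rot: [0.07, 0.998, -0.0, 0.0]
wrist_force: [1.4, -1.0, 6.4]
width: 14.7
```

```bash
python3 - <<'E'
from trk import *
from rows import *
from h import *
print("cmd",sent(-.02,-1.2,0,-.03))
s=read_state(); print(s['t'],s['tool_pos'],s['wrist_force'],s['torque'],s['width'],todock(s['tool_pos']))
p,d=snapshot("top"); crop("top",p,295,200,395,285,8,"f1"); np.save("pics/f1.npy",p)
E
```

```text
cmd [np.float64(539.0328960448702), np.float64(99.7335933538834), 90.07468071350733, 171.96213446604597]
10.8 [538.87718569  99.1630289   89.91596536] [ 1.43300418 -1.00360823  6.38457845] [-0.19070002 -0.25234992  0.16278358] 14.722470406487652 [-305.70791303    1.6417042 ]
```

View pics/f1.png

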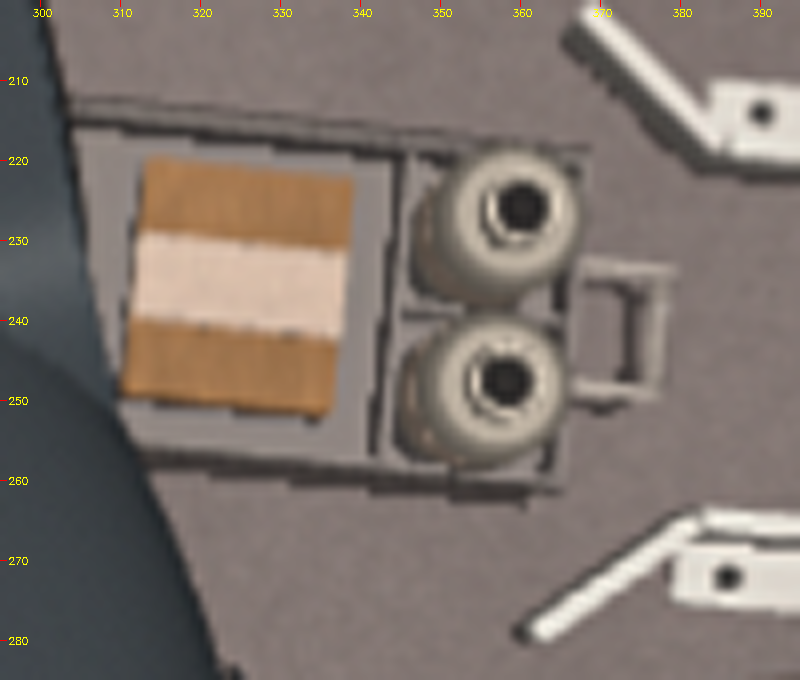

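```bash
cat > meas.py <<'E'
from h import *
from plan import *
P=lambda u,v,z: onplane("top",u,v,z)
A=lambda e: np.degrees(np.arctan2(e[1],e[0]))
def meas(fl,fr,le,k1,k2):
    fl,fr,le=P(*fl,77),P(*fr,77),P(*le,77)
    print("hdg tray",A(fl-le)-PD,A(fl-fr)-90-PD,"front",todock((fl+fr)/2)+[0,.45])
    km=(P(*k1,55)+P(*k2,55))/2; b=read_state()['tool_pos']
    print("keeper",todock(km)+[0,.45],"d",np.hypot(*(km-b)[:2]),"hdg",A(km-b)-PD,"bar",todock(b)+[0,.45])
E
python3 - <<'E'
from meas import *
meas((368.5,218.6),(365.2,261.2),(303.75,213.9),(378,233.5),(376.3,250.25))
E
```

```text
hdg tray 0.7734100599328855 -0.16999489758758557 front [-52.37784311  -0.88159178]
keeper [-19.37556135  -2.59206532] d 286.4422575233163 hdg -0.9297955644765636 bar [-305.78010273    2.05611389]
```

Request:
arm_command:
  increments: "0 -0.07 0 0 0 -0.01 0; 0 -0.2 0 0 0 -0.02 0; 0 -0.35 0 0 0 -0.04 0; 0 -0.5 0 0 0 -0.05 0; 0 -0.7 0 0 0 -0.07 0; 0 -0.9 0 0 0 -0.09 0; 0 -1.1 0 0 0 -0.11 0; 0 -1.3 0 0 0 -0.12 0"

```text
t: 11.65
tool_pos: [533.3, 60.9, 89.9]
eef_rot: [0.065, 0.998, 0.0, 0.0]
wrist_force: [1.4, 2.2, 6.2]
width: 15.3
```

```bash
python3 - <<'E'
from trk import *
from rows import *
from h import *
print("cmd",sent(0,-1.3,0,-.12))
s=read_state(); print(s['t'],s['tool_pos'],s['wrist_force'],s['torque'],s['width'],todock(s['tool_pos'])+[0,.45])
p,d=snapshot("top"); crop("top",p,330,200,430,285,8,"g1"); np.save("pics/g1.npy",p)
E
```

```text
cmd [np.float64(533.5796228764601), np.float64(61.11673418912612), 90.07468071350733, 172.56213446604596]
11.65 [533.33106305  60.85581605  89.91755759] [1.40491905 2.24660192 6.1805236 ] [ 0.38380795 -0.2614731   0.03982965] 15.255042403893063 [-267.01348903    1.12032173]
```

View pics/g1.png

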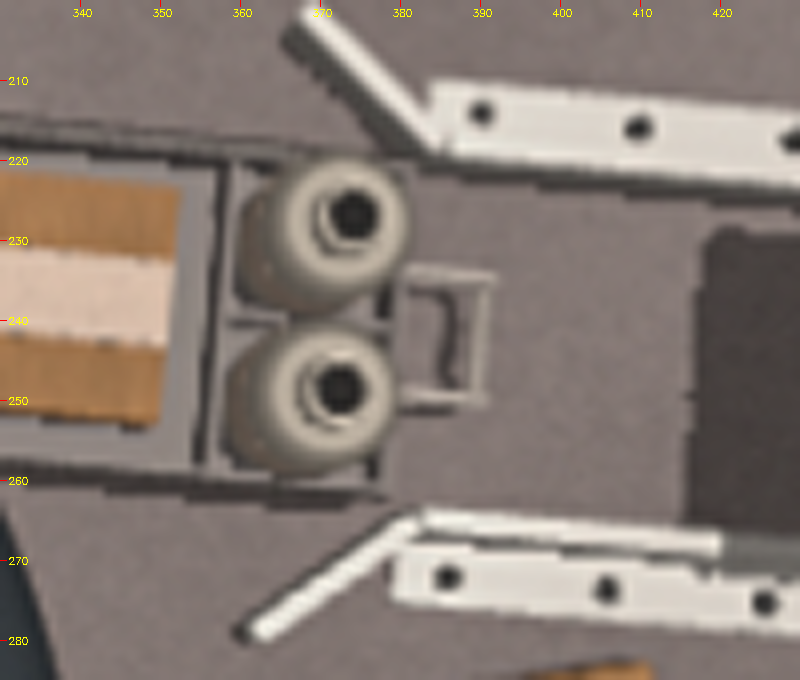

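```bash
python3 - <<'E'
from meas import *
meas((381.7,219.7),(378.2,262.1),(330.,215.3),(391.1,234.3),(389.6,250.3))
E
```

```text
hdg tray 0.06501826094542196 -0.5953659347819098 front [-14.7808615  -0.5487733]
keeper [19.03678963 -0.5827027 ] d 285.2095025187602 hdg -0.3359449185685719 bar [-266.16781032    1.08956941]
```

Request:
arm_command:
  increments: "0 -0.15 0 0 0 -0.01 0; 0 -0.3 0 0 0 -0.02 0; 0 -0.45 0 0 0 -0.03 0; 0 -0.6 0 0 0 -0.04 0; 0.01 -0.75 0 0 0 -0.05 0; 0.01 -0.9 0 0 0 -0.06 0; 0.01 -1.05 0 0 0 -0.07 0; 0.01 -1.2 0 0 0 -0.07 0"

```text
t: 12.5
tool_pos: [528.4, 25.3, 89.9]
eef_rot: [0.062, 0.998, 0.0, 0.0]
wrist_force: [1.1, 1.8, 6.2]
width: 15.1
```

```bash
python3 - <<'E'
from trk import *
from rows import *
from h import *
print("cmd",sent(0.01,-1.2,0,-.07))
s=read_state(); print(s['t'],s['tool_pos'],s['wrist_force'],s['torque'],s['width'],todock(s['tool_pos'])+[0,.45])
p,d=snapshot("top"); crop("top",p,345,200,445,285,8,"g2"); np.save("pics/g2.npy",p)
E
```

```text
cmd [np.float64(528.6219132055019), np.float64(25.4584796774638), 90.07468071350733, 172.91213446604596]
12.5 [528.39123631  25.25681848  89.92341439] [1.11629587 1.8377367  6.18630852] [ 0.30966004 -0.2540233   0.04884287] 15.075245496343204 [-231.08001723    0.43030675]
```

View pics/g2.png

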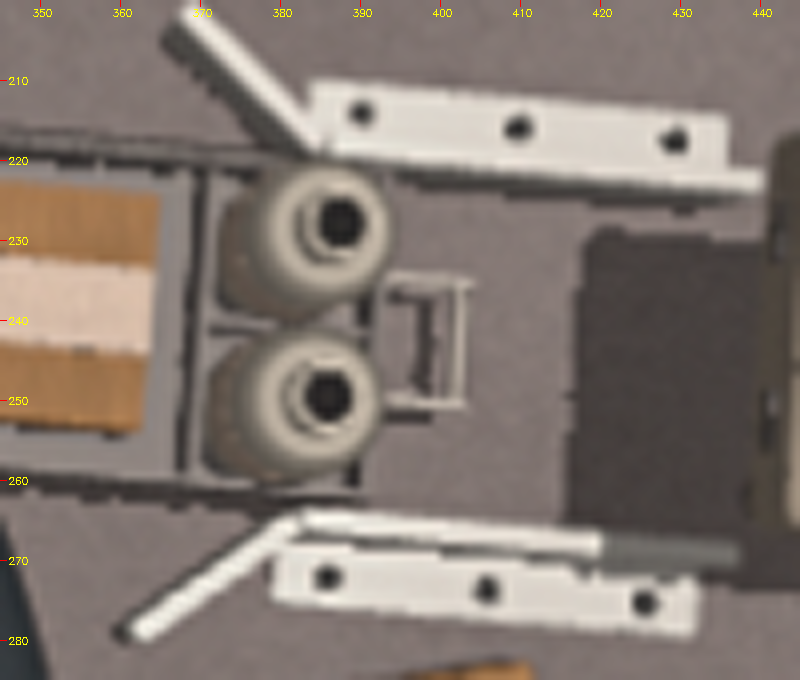

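```bash
python3 - <<'E'
from meas import *
meas((394.,220.3),(391.,263.0),(345.,216.),(403.,235.2),(401.9,251.))
for s in (20,): pass
a,b=P(391,263.,77),P(394,220.3,77); print(todock(a)+[0,.45],todock(b)+[0,.45])
E
```

```text
hdg tray -0.07856528607281632 -0.022244902906777497 front [21.31609297  0.35598779]
keeper [54.47516632  0.06795231] d 284.8879227026419 hdg -0.07516666679245532 bar [-230.41251122    0.44169833]
[ 21.2923541  -60.78777605] [21.33983184 61.49975164]
```

Request:
arm_command:
  increments: "0 -0.15 0 0 0 0 0; 0 -0.3 0 0 0 0 0; 0 -0.45 0 0 0 0 0; 0 -0.6 0 0 0 0 0; 0 -0.75 0 0 0 0 0; 0 -0.9 0 0 0 0 0; -0.01 -1.05 0 0 0 0 0; -0.01 -1.2 0 0 0 0 0"

```text
t: 13.35
tool_pos: [524.2, -10.5, 89.9]
eef_rot: [0.062, 0.998, 0.0, -0.0]
wrist_force: [0.4, 1.9, 7.0]
width: 14.9
```

```bash
cat > st.py <<'E'
from trk import *
from plan import *
from cell import *
import sys
print("cmd",np.round(sent(*map(float,sys.argv[1:5])),2))
s=read_state(); f=s['wrist_force'];D=todock(s['tool_pos'])
print(s['t'],s['tool_pos'].round(2),"F along/left/up",(f[:2]@d).round(2),(f[:2]@n).round(2),f[2].round(2),s['torque'].round(2),round(s['width'],1),"bar",(D+[0,.45]).round(2),"front",round(D[0]+255,1),"yaw",round(np.degrees(2*np.arctan2(s['eef_rot'][1],s['eef_rot'][0])),2))
E
python3 st.py -0.01 -1.2 0 0
```

```text
cmd [524.48 -10.3   90.07 172.91]
13.35 [524.19 -10.48  89.91] F along/left/up -1.93 0.19 6.97 [ 0.38 -0.18  0.04] 14.9 bar [-195.09    0.49] front 59.9 yaw 172.92
```

Request:
arm_command:
  increments: "0 -0.15 0 0 0 0 0; 0 -0.3 0 0 0 0 0; 0 -0.45 -0.01 0 0 0 0; 0 -0.6 -0.01 0 0 0 0; 0 -0.75 -0.01 0 0 0 0; 0 -0.9 -0.01 0 0 0 0; -0.01 -1.05 -0.01 0 0 0 0; -0.01 -1.2 -0.01 0 0 0 0"

```text
t: 14.15
tool_pos: [520.0, -46.5, 90.0]
eef_rot: [0.062, 0.998, 0.0, -0.0]
wrist_force: [-0.0, 1.8, 3.7]
width: 14.9
```

```bash
python3 st.py -0.01 -1.2 -0.01 0
```

```text
cmd [520.33 -46.07  90.37 172.91]
14.15 [519.99 -46.55  90.03] F along/left/up -1.76 -0.25 3.74 [ 0.38 -0.07 -0.02] 14.9 bar [-158.79    0.59] front 96.2 yaw 172.91
```

Request:
arm_command:
  increments: "0 -0.15 0 0 0 0 0; 0 -0.3 0 0 0 0 0; 0 -0.45 0 0 0 0 0; 0 -0.6 0 0 0 0 0; 0 -0.75 0 0 0 0 0; 0 -0.9 0 0 0 0 0; -0.01 -1 0 0 0 0 0; -0.01 -1.07 0 0 0 0 0"

```text
t: 14.95
tool_pos: [516.4, -78.4, 90.1]
eef_rot: [0.062, 0.998, -0.0, -0.0]
wrist_force: [-0.5, 1.3, 3.2]
width: 15.0
```

```bash
python3 st.py -0.01 -1.07 0 0; python3 - <<'E'
from h import *
p,d=snapshot("top"); crop("top",p,365,200,465,285,8,"g3")
p,d=snapshot("scene"); crop("scene",p,150,60,330,210,4,"g4")
E
```

```text
cmd [516.67 -77.96  90.37 172.91]
14.95 [516.38 -78.44  90.08] F along/left/up -1.28 -0.64 3.24 [0.22 0.13 0.01] 15.0 bar [-126.69    0.78] front 128.3 yaw 172.89
```

View pics/g3.png

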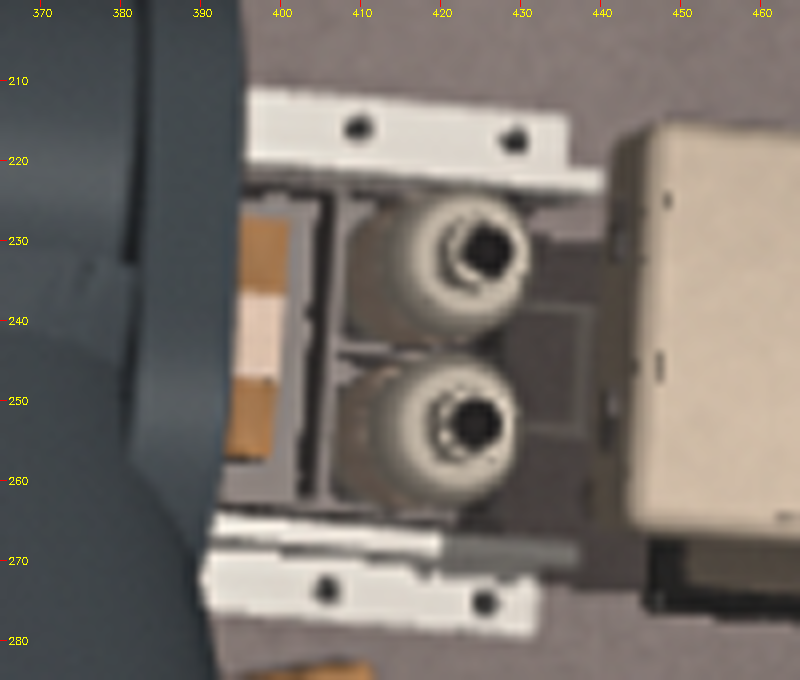

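View pics/g4.png

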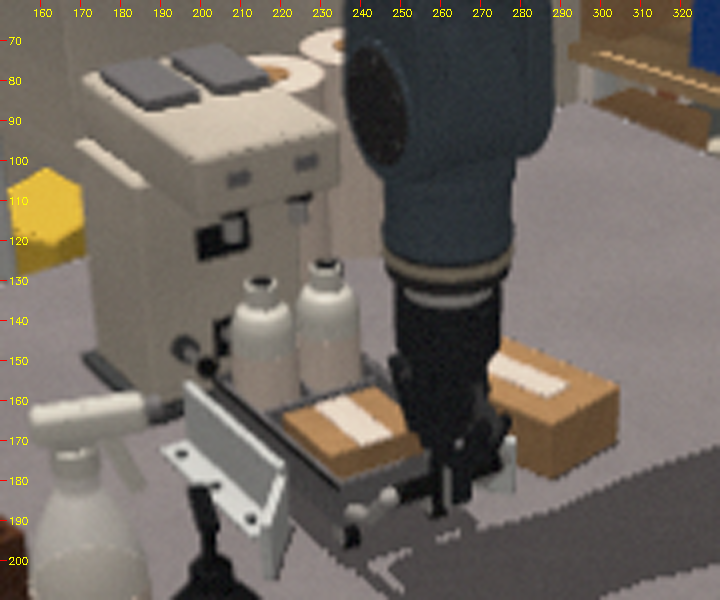

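```bash
python3 - <<'E'
from h import *
from plan import *
for x in (128,140,150,160,170,180): 
    print(x,[pix("scene",[*toworld(x,yy-.45),62]).round(1) for yy in(45,-45)])
E
```

```text
128 [array([208.2, 156.1]), array([231.9, 149. ])]
140 [array([206.5, 154.7]), array([230.2, 147.6])]
150 [array([205.1, 153.4]), array([228.7, 146.5])]
160 [array([203.6, 152.2]), array([227.2, 145.3])]
170 [array([202.2, 151. ]), array([225.7, 144.2])]
180 [array([200.9, 149.8]), array([224.3, 143.1])]
```

Request:
arm_command:
  increments: "0 -0.05 0 0 0 0 0; 0 -0.1 0 0 0 0 0; 0 -0.15 0 0 0 0 0; 0 -0.2 0 0 0 0 0; 0 -0.2 0 0 0 0 0"

```text
t: 15.55
tool_pos: [515.7, -84.3, 90.1]
eef_rot: [0.062, 0.998, -0.0, -0.0]
wrist_force: [-0.8, -0.6, 3.9]
width: 15.0
```

```bash
python3 st.py 0 -.2 0 0
```

```text
cmd [515.93 -83.91  90.37 172.91]
15.55 [515.71 -84.27  90.08] F along/left/up 0.7 -0.71 3.85 [-0.12  0.09 -0.02] 15.0 bar [-120.82    0.81] front 134.2 yaw 172.9
```

Request:
arm_command:
  increments: "0 -0.05 0 0 0 0 0; 0 -0.1 0 0 0 0 0; 0 -0.15 0 0 0 0 0; 0 -0.2 0 0 0 0 0"

```text
t: 15.95
tool_pos: [515.0, -90.1, 90.1]
eef_rot: [0.062, 0.998, 0.0, -0.0]
wrist_force: [-0.5, 1.7, 3.5]
width: 15.4
```

```bash
python3 st.py 0 -.2 0 0
```

```text
cmd [515.19 -89.87  90.37 172.91]
15.95 [515.02 -90.13  90.11] F along/left/up -1.66 -0.66 3.46 [ 0.26  0.09 -0.07] 15.4 bar [-114.93    0.82] front 140.1 yaw 172.91
```

Request:
arm_command:
  increments: "0 -0.05 0 0 0 0 0; 0 -0.1 0 0 0 0 0; 0 -0.15 0 0 0 0 0; 0 -0.2 0 0 0 0 0"

```text
t: 16.35
tool_pos: [514.3, -96.1, 90.1]
eef_rot: [0.062, 0.998, -0.0, 0.0]
wrist_force: [-0.9, 0.5, 4.2]
width: 14.9
```

```bash
python3 st.py 0 -.2 0 0
```

```text
cmd [514.45 -95.82  90.37 172.91]
16.35 [514.28 -96.08  90.11] F along/left/up -0.41 -0.93 4.19 [ 0.26  0.12 -0.02] 14.9 bar [-108.92    0.79] front 146.1 yaw 172.91
```

Request:
arm_command:
  increments: "0 -0.05 0 0 0 0 0; 0 -0.1 0 0 0 0 0; 0 -0.15 0 0 0 0 0"

```text
t: 16.65
tool_pos: [513.7, -100.5, 90.1]
eef_rot: [0.062, 0.998, 0.0, -0.0]
wrist_force: [-0.5, 0.8, 3.5]
width: 15.1
```

```bash
python3 st.py 0 -.15 0 0
```

```text
cmd [ 513.89 -100.29   90.37  172.91]
16.65 [ 513.71 -100.52   90.11] F along/left/up -0.72 -0.58 3.47 [ 0.31  0.07 -0.06] 15.1 bar [-104.45    0.75] front 150.5 yaw 172.91
```

Request:
arm_command:
  increments: "0 -0.05 0 0 0 0 0; 0 -0.1 0 0 0 0 0; 0 -0.15 0 0 0 0 0"

```text
t: 16.95
tool_pos: [513.2, -105.0, 90.1]
eef_rot: [0.062, 0.998, 0.0, -0.0]
wrist_force: [-0.3, 0.8, 3.3]
width: 15.0
```

```bash
python3 st.py 0 -.15 0 0
```

```text
cmd [ 513.34 -104.75   90.37  172.91]
16.95 [ 513.16 -104.99   90.1 ] F along/left/up -0.81 -0.35 3.34 [ 0.34  0.14 -0.06] 15.0 bar [-99.95   0.73] front 155.1 yaw 172.91
```

Request:
arm_command:
  increments: "0 -0.05 0 0 0 0 0; 0 -0.1 0 0 0 0 0; 0 -0.13 0 0 0 0 0"

```text
t: 17.25
tool_pos: [512.7, -108.9, 90.1]
eef_rot: [0.062, 0.998, -0.0, 0.0]
wrist_force: [-1.1, 1.2, 2.9]
width: 15.0
```

```bash
python3 st.py 0 -.13 0 0
```

```text
cmd [ 512.86 -108.62   90.37  172.91]
17.25 [ 512.69 -108.91   90.12] F along/left/up -1.04 -1.19 2.85 [ 0.25  0.11 -0.05] 15.0 bar [-96.     0.73] front 159.0 yaw 172.91
```

Request:
arm_command:
  increments: "0 -0.05 0 0 0 0 0; 0 -0.1 0 0 0 0 0; 0 -0.13 0 0 0 0 0"

```text
t: 17.55
tool_pos: [512.2, -112.8, 90.1]
eef_rot: [0.062, 0.998, -0.0, -0.0]
wrist_force: [-0.1, 0.5, 2.9]
width: 15.1
```

```bash
python3 st.py 0 -.13 0 0
```

```text
cmd [ 512.38 -112.49   90.37  172.91]
17.55 [ 512.18 -112.82   90.11] F along/left/up -0.51 -0.11 2.86 [ 0.2   0.08 -0.11] 15.1 bar [-92.05   0.69] front 162.9 yaw 172.91
```

Request:
arm_command:
  increments: "0 -0.05 0 0 0 0 0; 0 -0.1 0 0 0 0 0; 0 -0.13 0 0 0 0 0"

```text
t: 17.85
tool_pos: [511.7, -116.2, 90.1]
eef_rot: [0.062, 0.998, 0.0, -0.0]
wrist_force: [-1.3, 6.9, 4.3]
width: 14.9
```

```bash
python3 st.py 0 -.13 0 0
```

```text
cmd [ 511.89 -116.36   90.37  172.91]
17.85 [ 511.69 -116.2    90.07] F along/left/up -6.73 -2.14 4.28 [ 1.29  0.13 -0.07] 14.9 bar [-88.64   0.59] front 166.4 yaw 172.93
```

Request:
arm_command:
  increments: "0 -0.04 0 0 0 0 0; 0 -0.08 0 0 0 0 0; 0 -0.1 0 0 0 0 0"

```text
t: 18.15
tool_pos: [511.3, -118.6, 90.1]
eef_rot: [0.062, 0.998, 0.001, -0.0]
wrist_force: [-1.1, 11.4, 4.6]
width: 15.2
```

```bash
python3 st.py 0 -.1 0 0
```

```text
cmd [ 511.52 -119.34   90.37  172.91]
18.15 [ 511.32 -118.63   90.09] F along/left/up -11.23 -2.41 4.61 [ 2.21 -0.03 -0.  ] 15.2 bar [-86.18   0.52] front 168.8 yaw 172.95
```

Contact felt: about 10 N, so roughly 4 mm in. I'll hold briefly and look at the catch.

Request:
arm_command:
  increments: "0 -0.01 0 0 0 0 0; 0 -0.02 0 0 0 0 0; 0 -0.02 0 0 0 0 0"

```text
t: 18.45
tool_pos: [511.3, -119.0, 90.1]
eef_rot: [0.061, 0.998, 0.001, -0.0]
wrist_force: [-1.2, 11.3, 4.7]
width: 15.2
```

```bash
python3 st.py 0 -.02 0 0; python3 - <<'E'
from h import *
p,d=snapshot("scene"); crop("scene",p,170,90,300,190,6,"i1")
p,d=snapshot("top"); crop("top",p,380,200,460,280,8,"i2")
E
```

```text
cmd [ 511.45 -119.93   90.37  172.91]
18.45 [ 511.27 -119.04   90.09] F along/left/up -11.13 -2.5 4.73 [ 2.25  0.02 -0.07] 15.2 bar [-85.77   0.51] front 169.2 yaw 172.96
```

View pics/i1.png

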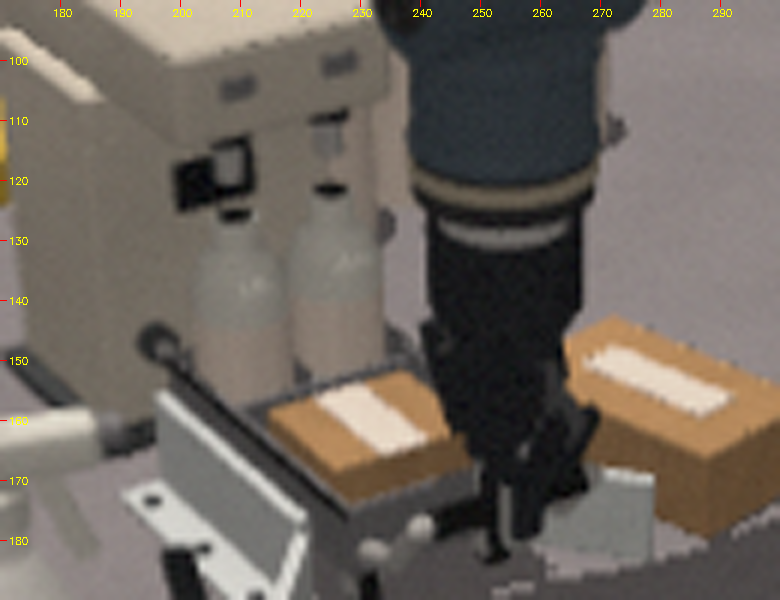

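View pics/i2.png

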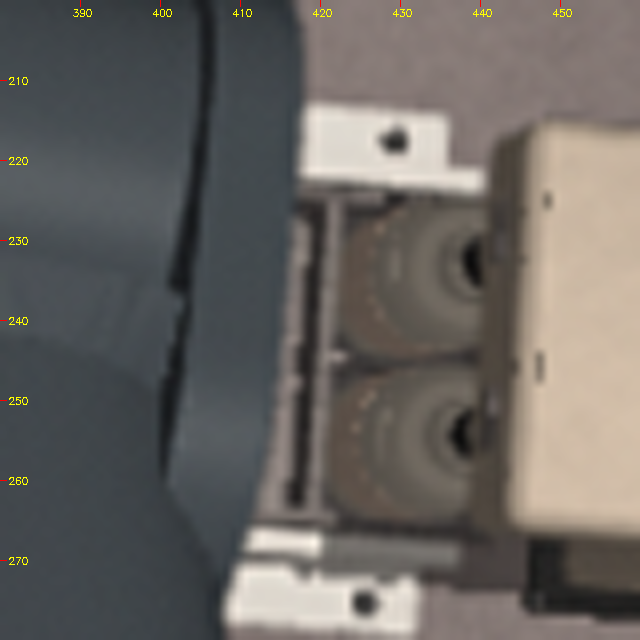

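The catch can't be seen, being hidden behind the bottles. I'll press about 0.8 mm more, well under the limit, then test by pulling back gently.

Request:
arm_command:
  increments: "0 -0.01 0 0 0 0 0; 0 -0.02 0 0 0 0 0; 0 -0.03 0 0 0 0 0; 0 -0.03 0 0 0 0 0"

```text
t: 18.95
tool_pos: [511.1, -119.8, 90.1]
eef_rot: [0.061, 0.998, 0.001, -0.0]
wrist_force: [-0.5, 12.8, 4.6]
width: 15.5
```

```bash
python3 st.py 0 -.03 0 0
```

```text
cmd [ 511.34 -120.83   90.37  172.91]
18.95 [ 511.13 -119.75   90.08] F along/left/up -12.61 -1.96 4.64 [ 2.55 -0.04 -0.03] 15.5 bar [-85.05   0.46] front 170.0 yaw 172.96
```

Request:
arm_command:
  increments: "0 0.02 0 0 0 0 0; 0 0.04 0 0 0 0 0; 0 0.06 0 0 0 0 0; 0 0.06 0 0 0 0 0"

```text
t: 19.35
tool_pos: [511.4, -118.3, 90.1]
eef_rot: [0.061, 0.998, 0.001, -0.0]
wrist_force: [0.5, 10.3, 5.1]
width: 15.0
```

```bash
python3 st.py 0 .06 0 0
```

```text
cmd [ 511.56 -119.04   90.37  172.91]
19.35 [ 511.41 -118.28   90.09] F along/left/up -10.28 -0.74 5.14 [ 1.98  0.04 -0.05] 15.0 bar [-86.54   0.56] front 168.5 yaw 172.95
```

Request:
arm_command:
  increments: "0 0.02 0 0 0 0 0; 0 0.04 0 0 0 0 0; 0 0.06 0 0 0 0 0; 0 0.06 0 0 0 0 0"

```text
t: 19.75
tool_pos: [511.5, -117.3, 90.1]
eef_rot: [0.062, 0.998, 0.0, -0.0]
wrist_force: [-0.8, 3.2, 3.1]
width: 15.2
```

```bash
python3 st.py 0 .06 0 0
```

```text
cmd [ 511.78 -117.25   90.37  172.91]
19.75 [ 511.54 -117.29   90.07] F along/left/up -3.13 -1.16 3.1 [ 0.79  0.26 -0.01] 15.2 bar [-87.54   0.57] front 167.5 yaw 172.92
```

Force fell 7 N over 1 mm, steeper than the 2 N/mm spring, so the hook is taking the load. One more small pull to confirm.

Request:
arm_command:
  increments: "0 0.01 0 0 0 0 0; 0 0.03 0 0 0 0 0; 0 0.04 0 0 0 0 0; 0 0.04 0 0 0 0 0"

```text
t: 20.15
tool_pos: [511.6, -117.0, 90.1]
eef_rot: [0.062, 0.998, -0.001, -0.0]
wrist_force: [-2.3, -4.9, 1.9]
width: 15.2
```

```bash
python3 st.py 0 .04 0 0
```

```text
cmd [ 511.93 -116.06   90.37  172.91]
20.15 [ 511.65 -117.02   90.07] F along/left/up 5.12 -1.68 1.86 [-1.13  0.4  -0.04] 15.2 bar [-87.82   0.65] front 167.2 yaw 172.88
```

A 5 N pull holds the caddy, so the catch has it. I'll relax the pull, open, and lift off.

Request:
arm_command:
  increments: "0 -0.02 0 0 0 0 0; 0 -0.02 0 0 0 0 0; 0 -0.02 0 0 0 0 0.25; 0 -0.02 0 0 0 0 0.4; 0 -0.02 0 0 0 0 0.48; 0 -0.02 0 0 0 0 0.48; 0 -0.02 0 0 0 0 0.48"

```text
t: 20.85
tool_pos: [511.7, -116.7, 90.1]
eef_rot: [0.062, 0.998, 0.0, 0.0]
wrist_force: [1.2, -0.3, -0.0]
width: 40.6
```

```bash
python3 st.py 0 -.02 0 0
```

```text
cmd [ 511.86 -116.66   90.37  172.91]
20.85 [ 511.73 -116.72   90.09] F along/left/up 0.18 1.21 -0.02 [ 0.01 -0.   -0.01] 40.6 bar [-88.13   0.69] front 166.9 yaw 172.92
```

Request:
arm_command:
  increments: "0 0 -0.3 0 0 0 0.48; 0 0 -0.9 0 0 0 0.48; 0 0 -1.8 0 0 0 0.48; 0 0.5 -2.8 0 0 0 0.48; 0 1.5 -4 0 0 0 0.48; 0 3 -5 0 0 0 0.48; 0.5 4.5 -5.5 0 0 0 0.48; 1 6 -5.5 0 0 0 0.48"

```text
t: 21.65
tool_pos: [505.0, 66.2, 258.0]
eef_rot: [0.062, 0.998, 0.0, 0.002]
wrist_force: [0.7, 0.3, -0.4]
width: 40.6
```

```bash
python3 st.py 1 6 -5.5 0; python3 - <<'E'
from trk import rebase; from h import *
p,d=snapshot("scene"); crop("scene",p,170,90,300,190,6,"j1")
p,d=snapshot("top"); cv2.imwrite("pics/j2.png",p[:,:,::-1]); crop("top",p,360,195,460,285,8,"j3")
print(rebase())
E
```

```text
cmd [504.3   65.67 255.37 172.91]
21.65 [504.98  66.24 258.04] F along/left/up -0.34 0.64 -0.43 [-0.03 -0.08 -0.  ] 40.6 bar [-269.    -27.67] front -14.0 yaw 172.85
([503.5345731784091, 69.50565949883787, 256.5667464385129, 173.20940435171153], array([-0.0912,  0.0156, -0.0043, -0.0076, -0.0278, -0.094 ]), array([ 0.31, -0.55, -1.08]), 41.01371535635698)
```

View pics/j1.png

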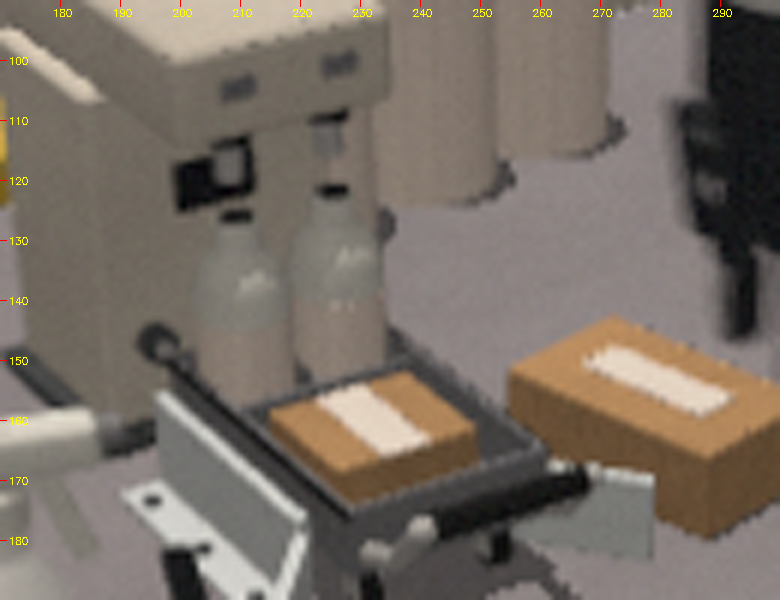

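View pics/j2.png

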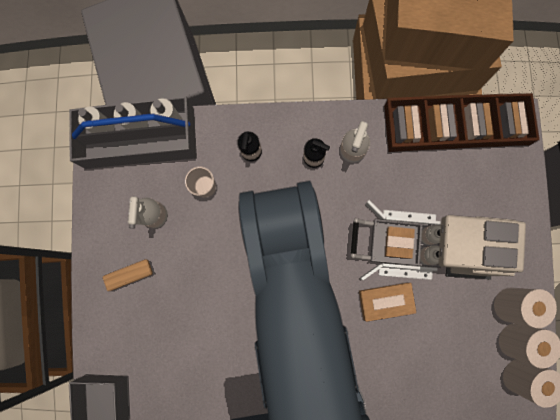

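The caddy stands straight in the bay with its bottles upright, and the bystanders haven't moved. I'll let things settle and check whether the caddy crept back.

Request:
arm_command:
  increments: "0 0 0 0 0 0 0.48; 0 0 0 0 0 0 0.48; 0 0 0 0 0 0 0.48; 0 0 0 0 0 0 0.48; 0 0 0 0 0 0 0.48; 0 0 0 0 0 0 0.48"

```text
t: 22.35
tool_pos: [504.3, 64.3, 255.0]
eef_rot: [0.062, 0.998, -0.0, -0.0]
wrist_force: [0.4, 1.0, 1.2]
width: 41.0
```

```bash
python3 - <<'E'
from meas import *
p,d=snapshot("top"); crop("top",p,340,205,445,280,7,"k1")
g=cv2.cvtColor(p,cv2.COLOR_RGB2GRAY)
m=np.zeros_like(g); m[215:265,345:366]=(g[215:265,345:366]<45)*255
c=max(cv2.findContours(m,0,2)[0],key=cv2.contourArea); r=cv2.minAreaRect(c); print(r)
b=P(*r[0],95); print("bar dock",todock(b)+[0,.45]); s=read_state(); print(s['t'],s['joint_velocities'].round(4),s['wrist_force'].round(2))
E
```

```text
((354.1397399902344, 237.17262268066406), (5.338923931121826, 30.149219512939453), 6.009006023406982)
bar dock [-91.07380014   2.15959978]
22.4 [ 0.0023 -0.0014 -0.0001 -0.      0.0012  0.0021] [-0.77 -0.35  0.76]
```

View pics/k1.png

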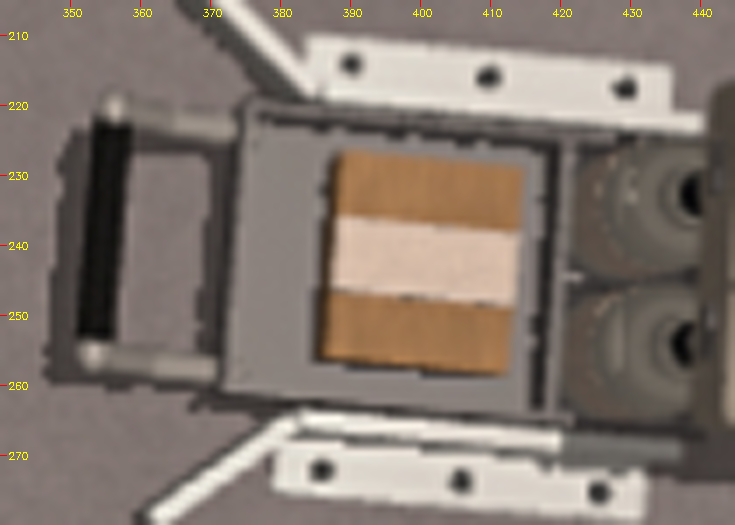

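```bash
python3 - <<'E'
from cell import *
print(sign_off())
E
```

```text
the job is handed in; nothing more can be done
None
```

The caddy is docked, the catch appears to hold it, and the job is handed in at about 22.4 s; no verdict is reported.

**What I did:**
- I gripped the push bar at 25 N and rolled about 64 mm straight ahead, so the castors could swing round.
- I then steered through about 16.5° onto the rail line and corrected a 0.8° / 3.5 mm error before the flare. When checked at about 22 mm past the start of the straight rails, the caddy was within 0.1° and 0.5 mm of the line.
- I felt the buffers at about dock x = 164 mm and pushed to about 12.6 N, roughly 5.5 mm in, short of the 9 mm limit. I then released and lifted clear.

**Last checks:**
- **Catch:** on pulling back, the force fell about 7 N in 1 mm, steeper than the 2 N/mm spring. A 5 N pull then did not move the caddy, so I take the catch as down. I never saw it in the pictures, because the bottles hide it.
- **Bottles and bystanders:** the pictures show the caddy straight between the rails, both bottles upright under the spouts, and the bystanders where they were.
- **Disagreements:** an automatic fix on the bar from the top view gave dock x of about -91 mm, against -88 mm from the arm at release; reading the enlarged picture by eye gives about -89.5 mm. I put this down to the shadow beside the bar and the 2 mm calibration. The tray's divider had not moved in the image, so I don't think the caddy crept back. Of the two castors I saw only the left one, and it was trailing.

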